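Load the busbar weld nest and bolt it

TASK

Make the weld nest ready: clear out every grey setup blank that lies in its pockets, and turn the lockout plug clockwise to its stop, lift it out of its socket; put the blanks and the plug away in the plain undivided blue tray. Lay every loose copper busbar flat in a pocket of the nest, one to a pocket, bend upwards, and only when all of them are in, slide the bolt fully home into its keeper. Leave the other things on the bench where they are.

Things in the scene. Friction and masses are not known exactly. Their poses are not given: they have to be found in the camera images.
- nest: aluminium weld nest, base plate 190 (x) x 250 (y) x 6 mm, fixed on the bench, yaw varies; origin at the centre of its underside. Far half (+x): four equal pockets side by side between black ribs 8 mm high. Along its near edge (-x), towards +y: the bolt in its two guides, the plug's socket, the keeper (a steel bridge 20 mm long, 54 mm high, 46 mm beyond the socket)
- pocket0 (a point): centre of the floor of pocket 0 (6 mm above the bench). Pocket 86 mm along x, 30 mm along y, ribs 8 mm high, cut away for 26 mm either side of the centre in x so that fingers have room beside a busbar; neighbouring pockets are 52 mm apart along y. Axes parallel to the nest's
- pocket1 (a point): centre of the floor of pocket 1 (6 mm above the bench). Pocket 86 mm along x, 30 mm along y, ribs 8 mm high, cut away for 26 mm either side of the centre in x so that fingers have room beside a busbar; neighbouring pockets are 52 mm apart along y. Axes parallel to the nest's
- pocket2 (a point): centre of the floor of pocket 2 (6 mm above the bench). Pocket 86 mm along x, 30 mm along y, ribs 8 mm high, cut away for 26 mm either side of the centre in x so that fingers have room beside a busbar; neighbouring pockets are 52 mm apart along y. Axes parallel to the nest's
- pocket3 (a point): centre of the floor of pocket 3 (6 mm above the bench). Pocket 86 mm along x, 30 mm along y, ribs 8 mm high, cut away for 26 mm either side of the centre in x so that fingers have room beside a busbar; neighbouring pockets are 52 mm apart along y. Axes parallel to the nest's
- socket (a point): centre of the chamber floor of the plug's bayonet socket, a dark steel block 50 x 50 mm, top 22 mm above the bench; axes as the nest's. Its top plate (6 mm, 10 mm above the floor) has a 20 mm square hole with two 13 mm wide slots out to 20 mm from the centre along x. Stops end the plug's clockwise turn (from above) where its lugs line up with the slots
- bolt (a joint): travel of the bolt along the nest's +y, in m: 0 fully drawn, 0.075 fully home in the keeper; stiff, about 2 N; starts drawn (0 to 0.008). While the plug stands in the socket the bolt stops against it at about 0.017
- bolt_knob (a point): top of the bolt's upright knob, a black cylinder 14 mm in diameter, 92 mm above the bench; its lowest 36 mm below this point; the bolt is a steel rod 12 mm in diameter whose axis is 56 mm below this point and whose nose is 80 mm ahead of it. The guides are 46 mm high, the one ahead begins 47 mm from the knob's drawn position (the knob rides above it)
- plug: lockout plug, 86 mm tall, 90 g: origin at the centre of its underside, z up along its shaft. Lug bar 34 (x) x 9 (y) x 6 mm at the foot, shaft 16 mm in diameter up to 54 mm, black bar handle 36 (x) x 14 (y) mm from 54 to 86 mm. It starts with its x 1.0 to 1.5 rad anticlockwise (from above) of the nest's x; it comes up only with its x along the slots (within about 0.1 rad)
- plug_mid (a point): point on the plug's axis 43 mm above its underside
- tray: plain undivided blue tray, 180 (x) x 140 (y) x 40 mm, walls 4 mm, fixed; origin at the centre of its underside
- bar0: copper busbar 80 (x) x 24 (y) mm, 4 mm thick, 90 g, with a square raised bend 24 x 24 mm in the middle, 24 mm tall overall; lies flat on the bench, origin at the centre of its underside, x along its length, z up; the two ends are alike. Three or four are present
- bar1: copper busbar 80 (x) x 24 (y) mm, 4 mm thick, 90 g, with a square raised bend 24 x 24 mm in the middle, 24 mm tall overall; lies flat on the bench, origin at the centre of its underside, x along its length, z up; the two ends are alike. Three or four are present
- bar2: copper busbar 80 (x) x 24 (y) mm, 4 mm thick, 90 g, with a square raised bend 24 x 24 mm in the middle, 24 mm tall overall; lies flat on the bench, origin at the centre of its underside, x along its length, z up; the two ends are alike. Three or four are present
- bar3: copper busbar 80 (x) x 24 (y) mm, 4 mm thick, 90 g, with a square raised bend 24 x 24 mm in the middle, 24 mm tall overall; lies flat on the bench, origin at the centre of its underside, x along its length, z up; the two ends are alike. Three or four are present
- blank0: grey plastic setup blank, a plain strip 80 (x) x 24 (y) x 8 mm with a 14 mm square post in the middle, 32 mm tall overall, 50 g; origin at the centre of its underside, x along its length. It starts lying in a pocket of the nest; one or two are present
- blank1: grey plastic setup blank, a plain strip 80 (x) x 24 (y) x 8 mm with a 14 mm square post in the middle, 32 mm tall overall, 50 g; origin at the centre of its underside, x along its length. It starts lying in a pocket of the nest; one or two are present
- tape: bystander: roll of green tape 60 mm across, 22 mm high
- marker: bystander: black marker pen 130 mm long, 16 mm thick
- driver: bystander: screwdriver
- cleaner: bystander: white bottle 60 mm across, 150 mm high
- rule: bystander: steel rule 180 x 30 x 5 mm
- spacer: bystander: dark wooden spacer board 140 x 60 x 18 mm
- can: bystander: small white jar 52 mm across, 70 mm high
Mind the look-alikes: they are no part of the job. Leave any red look-alike of the bar2 alone.

How it is judged (in metres and radians):
On the way, in this order (a step that is already met when the one before it is completed fails the run):
1. every busbar lies in a pocket while the bolt is still drawn ((horizontal distance between bar0 and pocket0 below 0.008 m or horizontal distance between bar0 and pocket1 below 0.008 m or horizontal distance between bar0 and pocket2 below 0.008 m or horizontal distance between bar0 and pocket3 below 0.008 m) and z of each of bar0, bar1, bar2, bar3 in the frame of nest below 0.01 m and angle between the x axis of each of bar0, bar1, bar2, bar3 and the x axis of nest, either way round below 0.15 rad and angle between each of bar0, bar1, bar2, bar3's own z axis and vertical below 0.08 rad and (horizontal distance between bar1 and pocket0 below 0.008 m or horizontal distance between bar1 and pocket1 below 0.008 m or horizontal distance between bar1 and pocket2 below 0.008 m or horizontal distance between bar1 and pocket3 below 0.008 m) and (horizontal distance between bar2 and pocket0 below 0.008 m or horizontal distance between bar2 and pocket1 below 0.008 m or horizontal distance between bar2 and pocket2 below 0.008 m or horizontal distance between bar2 and pocket3 below 0.008 m) and (horizontal distance between bar3 and pocket0 below 0.008 m or horizontal distance between bar3 and pocket1 below 0.008 m or horizontal distance between bar3 and pocket2 below 0.008 m or horizontal distance between bar3 and pocket3 below 0.008 m) and value of joint bolt below 0.025 m), for 0.2 s.
2. the bolt is slid home (value of joint bolt above 0.069 m), for 0.2 s.
At the end, for the whole second after the job is handed in: Every busbar present lies flat, bend up, in its own pocket (centre within 8 mm, underside within 4 mm of the floor, within 0.15 rad); the plug and the blanks present are in the blue tray (middles inside its walls, under 65 mm high); the bolt is at least 69 of 75 mm home; all at rest ((horizontal distance between bar0 and pocket0 below 0.008 m or horizontal distance between bar0 and pocket1 below 0.008 m or horizontal distance between bar0 and pocket2 below 0.008 m or horizontal distance between bar0 and pocket3 below 0.008 m) and z of each of bar0, bar1, bar2, bar3 in the frame of nest below 0.01 m and angle between the x axis of each of bar0, bar1, bar2, bar3 and the x axis of nest, either way round below 0.15 rad and angle between each of bar0, bar1, bar2, bar3's own z axis and vertical below 0.08 rad and (horizontal distance between bar1 and pocket0 below 0.008 m or horizontal distance between bar1 and pocket1 below 0.008 m or horizontal distance between bar1 and pocket2 below 0.008 m or horizontal distance between bar1 and pocket3 below 0.008 m) and (horizontal distance between bar2 and pocket0 below 0.008 m or horizontal distance between bar2 and pocket1 below 0.008 m or horizontal distance between bar2 and pocket2 below 0.008 m or horizontal distance between bar2 and pocket3 below 0.008 m) and (horizontal distance between bar3 and pocket0 below 0.008 m or horizontal distance between bar3 and pocket1 below 0.008 m or horizontal distance between bar3 and pocket2 below 0.008 m or horizontal distance between bar3 and pocket3 below 0.008 m) and x of plug_mid in the frame of tray between -0.085 and 0.085 m and y of plug_mid in the frame of tray between -0.065 and 0.065 m and z of each of plug_mid, blank0, blank1 in the frame of tray below 0.065 m and x of blank0 in the frame of tray between -0.085 and 0.085 m and y of blank0 in the frame of tray between -0.065 and 0.065 m and x of blank1 in the frame of tray between -0.085 and 0.085 m and y of blank1 in the frame of tray between -0.065 and 0.065 m and linear speed of each of blank0, blank1, plug, bar0, bar1, bar2, bar3 below 0.03 m/s and value of joint bolt above 0.069 m); the robot touches nothing.
It fails at once if a bystander is moved more than 30 mm (distance of any of tape, marker, driver, cleaner, rule, spacer, can from where it was at the start of the episode above 0.03 m).
Of blank0, blank1 only 1 to 2 are there at a start; the rules pass over those that are not, and their reading is None.
Of bar0, bar1, bar2, bar3 only 3 to 4 are there at a start; the rules pass over those that are not, and their reading is None.
At some moment in a run one of bar0, bar1, bar2, bar3 may be knocked a few centimetres aside while the robot is not near it.
Once in a run the grip may slacken for a moment while it holds something.
It also fails if it takes over 210 s, if anything falls off the work surface, if the arm or the gripper's body presses on something with over 40 N, if the wrist force passes 120 N, or if a joint passes its speed limit or range.

ROBOT

A 6-joint arm with a two-finger parallel gripper is mounted at the origin on the work surface. World frame = base frame: x ahead of the robot, y to its left, z up, the work surface at z = 0. Lengths are in mm, angles in rad, forces in N, time in s.
With the tool pointing down it reaches from about 375 to 975 mm from the base axis. Payload 3.8 kg.
Tool frame: the origin (TCP) lies on the centre line of the jaws, within the pads' length; the fingertips stand 8 mm ahead of it and the grasp point (between the pads) lies 11 mm behind it; z points along the fingers, y is the direction in which the jaws open and shut (so a half turn about z gives the same grasp; the last joint's range is limited). The gripper opens to 85 mm and grips with 20 to 120 N. Pads are 22 mm wide; open, the fingers measure 114 mm over their backs; the gripper's body (76 mm by 85 mm) begins 54 mm behind the grasp point. The pads swing forward as they close: fully open they stand 13 mm farther back than shut.
Start: joints at [1.229, 0.264, 1.604, -0, 1.274, -0.037], TCP at [202.567, 643.883, 239.28] pointing down, gripper open.
Joint ranges: [-2.63, 2.63], [-0.94, 2.18], [0.31, 2.57], [-1.31, 4.45], [0, 2.66], [-2.55, 2.55]. Speed limits (rad/s): [2.57, 2.57, 3.14, 3.14, 3.14, 3.14].

INTERFACE

Orientations are given as a rotation vector (axis times angle).
In Python, from cell import robot gives the robot as it stands. The module is installed in compiled form; this text tells all that it offers.
- The arm moves only by the tool step_arm, never from a script. Its argument "increments" is a list of rows, each a list of 3 entries, a list of its own where there are three numbers: the shift along the tool's x, y, z in cm, then the turn about the tool's z in rad, then the finger opening in cm, from 0 to 8.54. In form: [[[dx, dy, dz], yaw, claw], ...]. A call has 1 to 8 rows; each row shifts and turns the commanded pose from where the row before left it, along the tool's axes as they then stand; what a row does not reach is not made up. A row lasts 1/12 s, in which the tool goes at most 41.7 mm and 7.16 degrees, less where a joint would pass 70% of its speed; a pose out of reach is approached as far as the arm can. A call is refused whole if a number of a shift passes 4.17 or a number of a turn 0.125, either way. A call with a gripper value outside its range is refused whole. The fingers move at their own pace and stop on an object; "grip_force" is the grip in N (left out, the last holds). Time passes only in rows, so rows that do not move let the fingers close. It gives the time, the measured TCP pose, the force and the opening at its end, in the units of the state.
- robot.observe(): the state, without advancing time (a new reading comes with each control period).
- robot.get_image(name): name is "side" or "top"; returns the picture (480x640x3 uint8, blue, green, red); there is no depth.
- robot.get_calibration(name): a dict with "fov_y" (degrees; the focal length in pixels is half the picture's height over the tangent of half this angle, whatever the lens; pixels are square), "cx", "cy" (the principal point, pixels), "k1" (the pictures are not rectified: a ray, as slopes to the right and down, at radius r is drawn at 1 + k1 r^2 times it, then the intrinsics apply), "R" (3x3) and "t" (3): a world point X has camera coordinates R X + t. Camera axes: x right, y down, z forward; pixel columns grow to the right and rows downward; lengths in mm; the calibration is good to about 2 mm. A picture is of the moment at which its call begins. get_calibration takes no time and is no camera call.
- robot.hand_in(): hands the job in, once; it reports no verdict.
The state is a dict: "t": time; "joint_pos": joint angles; "joint_velocities": joint speeds; "tau": joint torques, N m; "tcp_pos": TCP position; "tcp_rot": TCP orientation; "force": force on the tool from outside, world axes, zero at the start; "torque": the same for the moment, N m; "finger_gap": finger opening in mm.
Only numpy, scipy, OpenCV 4.12 (cv2) and the standard library are available. Lean on these libraries where they do the work, as an engineer would, in place of code of your own. Each camera call takes 0.05 s, during which the arm holds its last target.

## Working session

There is one attempt and no reset: what is moved stays moved. The work goes in short steps, Python scripts to look and compute and a tool call to move; the robot and the scene stay as the last step left them, time stands still between calls to the robot, and variables do not carry over. Pictures are saved under pics/ and viewed, and the job is handed in when it is done.

Besides the shell and the picture viewer there is one more tool, called after "Request:" as name(argument=value, ...) on one line, values as JSON. step_arm: Moves the arm, as the interface text tells. Its arguments: {"type":"object","properties":{"increments":{"type":"array"},"grip_force":{"type":"number"}},"required":["increments"]}

```bash
mkdir -p pics; python3 - <<'E'
from cell import robot
import cv2
print(robot.observe())
for n in("top","side"):
    cv2.imwrite(f"pics/{n}0.png",robot.get_image(n)); print(robot.get_calibration(n))
E
```

```text
{'t': 0.0, 'joint_pos': array([ 1.22906784e+00,  2.64773616e-01,  1.60536115e+00,  2.46672483e-05,
        1.27369810e+00, -3.69149583e-02]), 'joint_velocities': array([ 0.00093292,  0.00097077,  0.00025148, -0.00052496,  0.00045074,
        0.00057024]), 'tau': array([ 1.68012695e-03, -5.15096748e+01, -3.67320836e+01,  3.03599109e-04,
        1.30232685e-02,  2.83037815e-05]), 'tcp_pos': array([202.34486897, 643.21779686, 237.95515719]), 'tcp_rot': array([-0.47689198, -3.10473385,  0.00344858]), 'force': array([0.00394171, 0.1502426 , 0.44002427]), 'torque': array([ 0.02839   , -0.0515679 ,  0.03222012]), 'finger_gap': 85.60021243768433}
{'fov_y': 55.645120487119385, 'cx': 322.6263934326904, 'cy': 239.82263859161563, 'k1': 0.0058506169201914225, 'R': array([[ 0.00206012, -0.99986513,  0.01629326],
       [-0.98619364, -0.00472932, -0.16552866],
       [ 0.16558339, -0.0157273 , -0.98607038]]), 't': array([-18.13385133, 532.81683099, 990.64019204])}
{'fov_y': 47.92585217852783, 'cx': 318.78366229982754, 'cy': 251.35799159623664, 'k1': -0.08897047245993883, 'R': array([[ 0.91524781, -0.40272133, -0.01170374],
       [-0.23724829, -0.51525055, -0.82354728],
       [ 0.3256297 ,  0.75652653, -0.56712688]]), 't': array([-493.49385362,  205.62804257, 1331.89876556])}
```

View pics/top0.png

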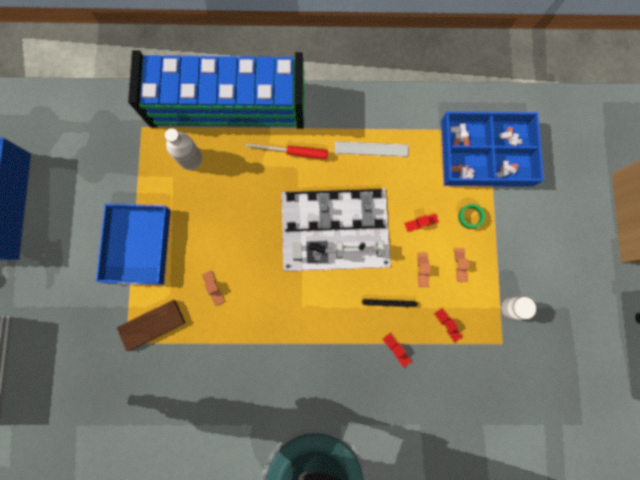

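View pics/side0.png

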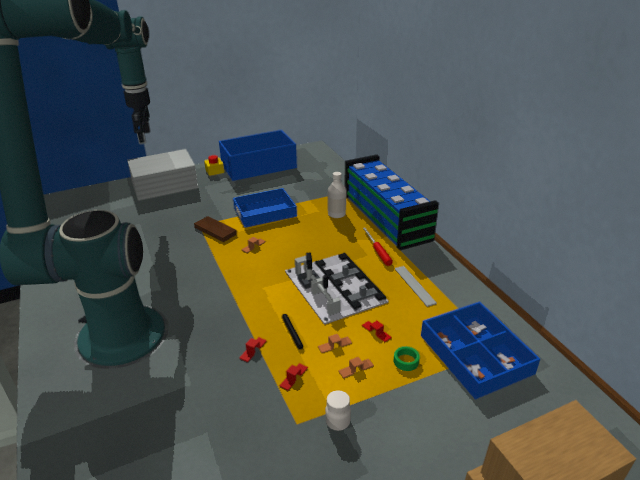

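```bash
cat > h.py <<'E'
from cell import robot
import cv2, numpy as np
from scipy.spatial.transform import Rotation as Ro
from scipy.optimize import least_squares
def cal(n):
    c=robot.get_calibration(n); f=240/np.tan(np.radians(c['fov_y']/2)); return c,f
def proj(n,X):
    c,f=cal(n); X=np.atleast_2d(X)@np.array(c['R']).T+c['t']
    s=X[:,:2]/X[:,2:]; s=s*(1+c['k1']*(s**2).sum(1,keepdims=True))
    return s*f+[c['cx'],c['cy']]
def unproj(n,uv,z):
    c,f=cal(n); R=np.array(c['R']);t=np.array(c['t'])
    uv=np.atleast_2d(uv).astype(float); d=(uv-[c['cx'],c['cy']])/f; s=d.copy()
    for _ in range(20): s=d/(1+c['k1']*(s**2).sum(1,keepdims=True))
    r=np.c_[s,np.ones(len(s))]@R; C=-R.T@t
    k=(z-C[2])/r[:,2]; return C+r*k[:,None]
def crop(im,x0,y0,x1,y1,fn,W=780,H=580):
    k=min(W/(x1-x0),H/(y1-y0)); o=cv2.resize(im[y0:y1,x0:x1],None,fx=k,fy=k,interpolation=cv2.INTER_CUBIC); cv2.imwrite(fn,o); print(fn,'scale',k)
def box(c,yaw,L,W):
    a=np.array([[1,1],[1,-1],[-1,-1],[-1,1]])*[L/2,W/2]; R=np.array([[np.cos(yaw),-np.sin(yaw)],[np.sin(yaw),np.cos(yaw)]])
    return a@R.T+c
E
python3 - <<'E'
from h import *
t=cv2.imread('pics/top0.png');s=cv2.imread('pics/side0.png')
crop(t,270,180,410,280,'pics/c_nest.png'); crop(t,360,190,540,370,'pics/c_right.png'); crop(s,270,240,400,330,'pics/c_nests.png')
crop(s,230,300,430,420,'pics/c_rs.png')
E
```

```text
pics/c_nest.png scale 5.571428571428571
pics/c_right.png scale 3.2222222222222223
pics/c_nests.png scale 6.0
pics/c_rs.png scale 3.9
```

View pics/c_nest.png

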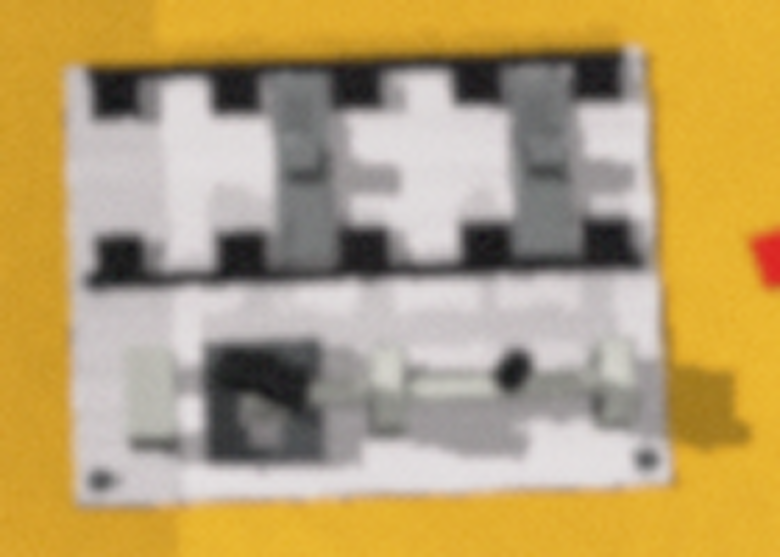

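View pics/c_right.png

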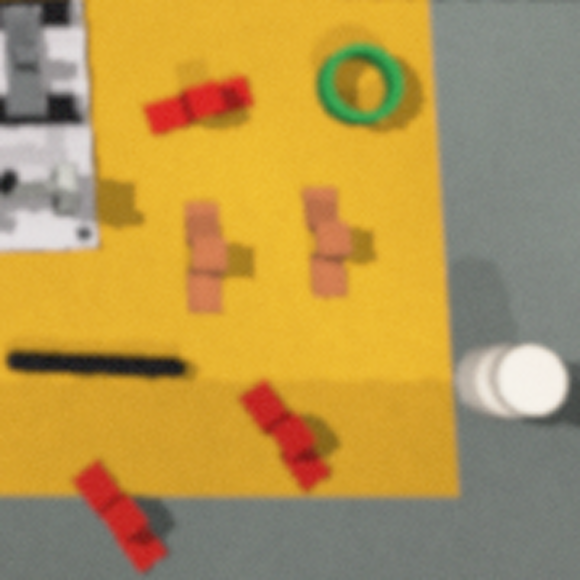

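View pics/c_nests.png

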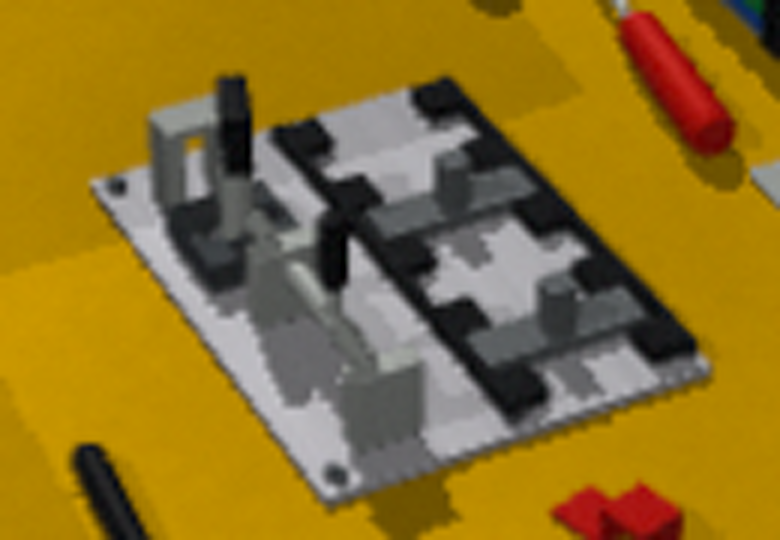

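View pics/c_rs.png

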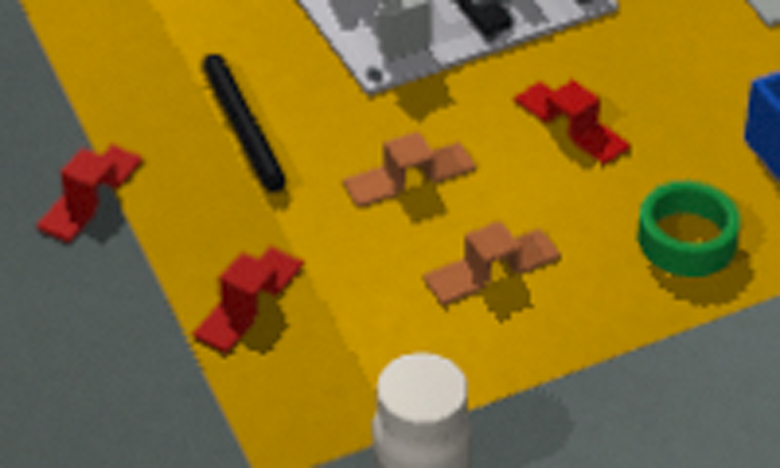

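```bash
cat > fit.py <<'E'
from h import *
def boxpts(x0,x1,y0,y1,z0,z1): return np.array([[x,y,z] for x in(x0,x1) for y in(y0,y1) for z in(z0,z1)],float)
BAR=[boxpts(-40,-12,-12,12,0,4),boxpts(12,40,-12,12,0,4),boxpts(-12,-8,-12,12,0,24),boxpts(8,12,-12,12,0,24),boxpts(-12,12,-12,12,20,24)]
def rend(n,parts,p,z,S=4,win=None):
    x,y,a=p; R=Ro.from_euler('z',a).as_matrix(); x0,y0,x1,y1=win
    m=np.zeros(((y1-y0)*S,(x1-x0)*S),np.uint8)
    for P in parts:
        uv=(proj(n,P@R.T+[x,y,z])-[x0-.5,y0-.5])*S   # pixel centre convention
        h=cv2.convexHull(np.round(uv*16).astype(np.int32)); cv2.fillConvexPoly(m,h,1,cv2.LINE_8,4)
    return m
def mask_copper(im):
    h=cv2.cvtColor(im,cv2.COLOR_BGR2HSV).astype(int); H,Sx,V=h[...,0],h[...,1],h[...,2]
    return ((H>=4)&(H<=15)&(Sx>70)&(Sx<200)&(V>60)).astype(float)
def fitmask(masks,parts,p0,z,r=40):
    from scipy.optimize import minimize
    wins={}
    for n in masks:
        u=proj(n,[p0[0],p0[1],z])[0].round().astype(int); wins[n]=(max(u[0]-r,0),max(u[1]-r,0),min(u[0]+r,640),min(u[1]+r,480))
    def cost(p):
        c=0
        for n,m in masks.items():
            x0,y0,x1,y1=wins[n]; q=cv2.resize(rend(n,parts,p,z,4,wins[n]).astype(np.float32),(x1-x0,y1-y0),interpolation=cv2.INTER_AREA)
            c+=np.abs(q-m[y0:y1,x0:x1]).sum()
        return c
    best=None
    for s in range(3):
        b=minimize(lambda q:cost([q[0],q[1],q[2]/30]),[p0[0],p0[1],p0[2]*30] if best is None else best.x,method='Nelder-Mead',options=dict(initial_simplex=None if 0 else np.array([p0[0],p0[1],p0[2]*30] if best is None else best.x)+np.array([[0,0,0],[4,0,0],[0,4,0],[0,0,5]])))
        best=b
    return np.r_[best.x[:2],best.x[2]/30],best.fun
E
python3 - <<'E'
from fit import *
t=cv2.imread('pics/top0.png');s=cv2.imread('pics/side0.png')
cr=np.array([[65,67],[640,47],[672,485],[76,507]])/5.5714+[270,180]-.5+.09
W=unproj('top',cr,6); print(W.round(1))
cs=np.array([[448,78],[710,365],[330,500],[90,183]])/6+[270,240]-.5
# side: FL? order: top-left(+x,+y), (+x,-y), (-x,-y), (-x,+y)
W2=unproj('side',cs,6); print(W2.round(1))
loc=np.array([[95,125],[95,-125],[-95,-125],[-95,125]])
for w in(W,W2):
    def f(p):
        R=np.array([[np.cos(p[2]),-np.sin(p[2])],[np.sin(p[2]),np.cos(p[2])]]); return (loc@R.T+p[:2]-w[:,:2]).ravel()
    r=least_squares(f,[600,0,0]); print(r.x, r.fun.round(1))
M={'top':mask_copper(t),'side':mask_copper(s)}
print({k:v.sum() for k,v in M.items()})
for u in((214,288),(424,270),(461,264)):
    w=unproj('top',u,12)[0]
    for ms in(M,{'top':M['top']},{'side':M['side']}):
        rs=[fitmask(ms,BAR,[w[0],w[1],a],0,r=30) for a in(-.3,.0,.4)]
        b=min(rs,key=lambda q:q[1]); print(u,list(ms),b[0].round(3),round(b[1],1))
E
```

```text
[[ 656.2   82.7    6. ]
 [ 666.8 -165.9    6. ]
 [ 476.4 -175.5    6. ]
 [ 466.1   74.8    6. ]]
[[ 657.    80.4    6. ]
 [ 664.5 -166.8    6. ]
 [ 476.9 -177.3    6. ]
 [ 464.7   72.6    6. ]]
[ 5.66391477e+02 -4.59905348e+01  4.31645750e-02] [-0.3  0.3 -0.1 -0.9  0.5  0.5 -0.1 -0. ]
[ 5.65780699e+02 -4.77708010e+01  4.27524902e-02] [-1.6  0.8  1.5 -1.8 -0.7  0.6  0.8  0.4]
{'top': np.float64(12268.0), 'side': np.float64(3077.0)}Traceback (most recent call last):
  File "<stdin>", line 18, in <module>
  File "fit.py", line 27, in fitmask
    b=minimize(lambda q:cost([q[0],q[1],q[2]/30]),[p0[0],p0[1],p0[2]*30] if best is None else best.x,method='Nelder-Mead',options=dict(initial_simplex=None if 0 else np.array([p0[0],p0[1],p0[2]*30] if best is None else best.x)+np.array([[0,0,0],[4,0,0],[0,4,0],[0,0,5]])))
    res = _minimize_neldermead(fun, x0, args, callback, bounds=bounds,
                               **options)
    fxr = func(xr)
    fx = function(np.copy(x), *(wrapper_args + args))
  File "fit.py", line 27, in <lambda>
    b=minimize(lambda q:cost([q[0],q[1],q[2]/30]),[p0[0],p
[... 206 characters left out ...]
0,5]])))
                        ~~~~^^^^^^^^^^^^^^^^^^^^^
  File "fit.py", line 22, in cost
    x0,y0,x1,y1=wins[n]; q=cv2.resize(rend(n,parts,p,z,4,wins[n]).astype(np.float32),(x1-x0,y1-y0),interpolation=cv2.INTER_AREA)
                                      ~~~~^^^^^^^^^^^^^^^^^^^^^^^
  File "fit.py", line 8, in rend
    uv=(proj(n,P@R.T+[x,y,z])-[x0-.5,y0-.5])*S   # pixel centre convention
        ~~~~^^^^^^^^^^^^^^^^^
  File "h.py", line 8, in proj
    c,f=cal(n); X=np.atleast_2d(X)@np.array(c['R']).T+c['t']
        ~~~^^^
  File "h.py", line 6, in cal
    c=robot.get_calibration(n); f=240/np.tan(np.radians(c['fov_y']/2)); return c,f
ValueError: time passes only in moves, steps and waits
```

```bash
sed -i 's/^def cal(n):/import functools\n@functools.lru_cache\ndef cal(n):/' h.py
cat > bars.py <<'E'
from fit import *
import sys
tag=sys.argv[1]
if not len(sys.argv)>2:
    for n in('top','side'): cv2.imwrite(f'pics/{n}{tag}.png',robot.get_image(n))
t=cv2.imread(f'pics/top{tag}.png');s=cv2.imread(f'pics/side{tag}.png')
M={'top':mask_copper(t),'side':mask_copper(s)}
cv2.imwrite(f'pics/mask{tag}.png',np.vstack([M['top'],M['side']])[::2,::2]*255)
guess=eval(sys.argv[3]) if len(sys.argv)>3 else ((214,288),(424,270),(461,264))
for u in guess:
    w=unproj('top',u,12)[0]
    for ms in(M,{'top':M['top']},{'side':M['side']}):
        rs=[fitmask(ms,BAR,[w[0],w[1],a],0,r=30) for a in(-.3,.0,.4)]
        b=min(rs,key=lambda q:q[1]); print(u,list(ms),b[0].round(3),round(b[1],1))
E
python3 bars.py 0 x
```

```text
(214, 288) ['top', 'side'] [426.338 237.788   0.446] 161.2
(214, 288) ['top'] [426.51  237.837   0.452] 42.8
(214, 288) ['side'] [424.868 239.238   0.476] 116.6
(424, 270) ['top', 'side'] [ 4.70143e+02 -2.52814e+02 -2.10000e-02] 328.6
(424, 270) ['top'] [ 4.70524e+02 -2.52317e+02 -5.00000e-03] 42.4
(424, 270) ['side'] [ 4.69961e+02 -2.51855e+02  1.30000e-02] 282.8
(461, 264) ['top', 'side'] [ 4.81696e+02 -3.41707e+02  5.10000e-02] 316.2
(461, 264) ['top'] [ 4.82624e+02 -3.41723e+02  4.70000e-02] 65.7
(461, 264) ['side'] [ 4.81173e+02 -3.41401e+02  5.30000e-02] 247.1[ WARN:0@0.228] global loadsave.cpp:1063 imwrite_ Unsupported depth image for selected encoder is fallbacked to CV_8U.
```

View pics/mask0.png

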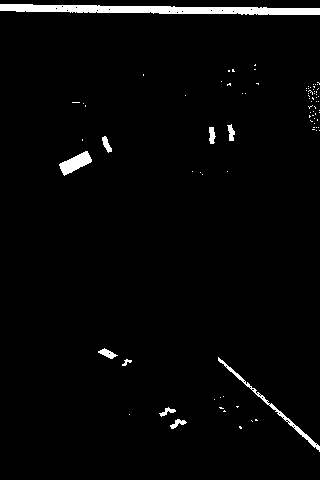

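```bash
python3 - <<'E'
from fit import *
t=cv2.imread('pics/top0.png');s=cv2.imread('pics/side0.png')
nx,ny,na=566.1,-46.5,.043
R=Ro.from_euler('z',na).as_matrix()
def draw(im,n,x0,y0,x1,y1,fn):
    k=6; o=cv2.resize(im[y0:y1,x0:x1],None,fx=k,fy=k,interpolation=cv2.INTER_CUBIC)
    def L(P,c):
        uv=(proj(n,np.array(P,float)@R.T+[nx,ny,0])-[x0-.5,y0-.5])*k
        cv2.polylines(o,[uv.round().astype(np.int32)],True,c,1)
    L([[95,125,6],[95,-125,6],[-95,-125,6],[-95,125,6]],(0,0,255))
    for yc in(-78,-26,26,78):
        for z,c in((14,(0,255,0)),):
            px=47
            for a,b in((-43,-26),(26,43)): L([[px+a,yc-15,z],[px+b,yc-15,z],[px+b,yc+15,z],[px+a,yc+15,z]],c)
        
    cv2.imwrite(fn,o)
draw(t,'top',275,182,400,278,'pics/o1.png'); draw(s,'side',278,245,395,325,'pics/o2.png')
crop(t,90,190,190,300,'pics/c_tray.png')
E
```

```text
pics/c_tray.png scale 5.2727272727272725
```

View pics/o1.png

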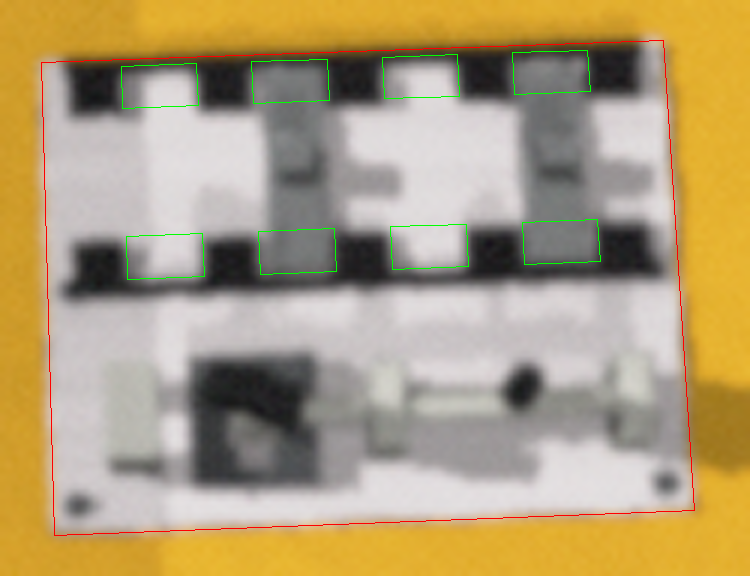

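View pics/o2.png

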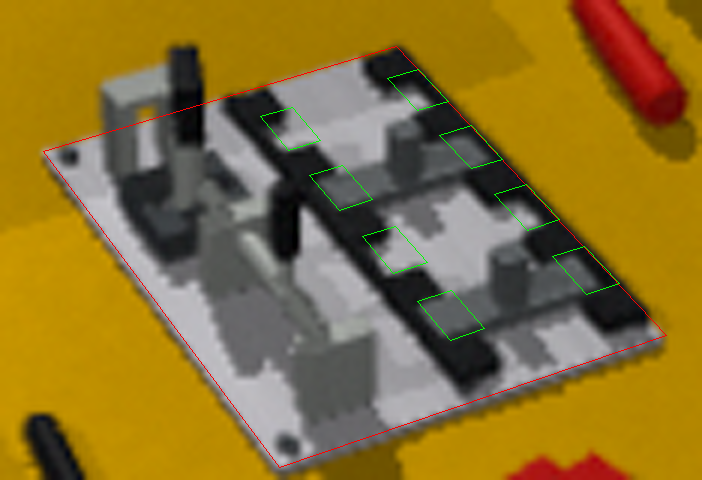

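View pics/c_tray.png

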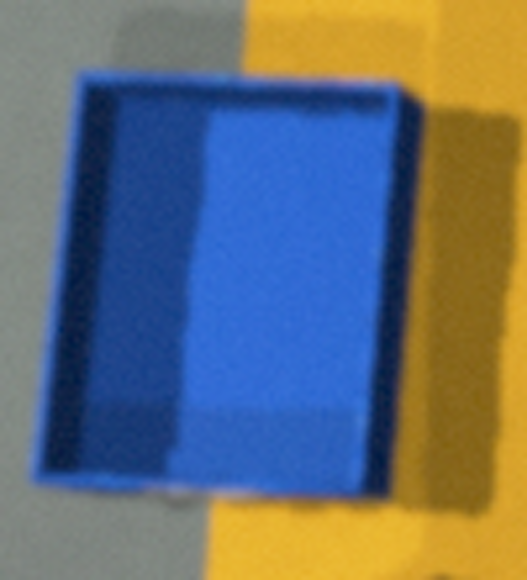

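```bash
python3 - <<'E'
from fit import *
o=np.array([275,182])-.5
u=lambda P,z,n='top',oo=o,k=6: unproj(n,np.array(P,float)/k+oo,z)[:,:2].round(1)
print('socket top corners',u([[193,357],[316,354],[320,478],[195,480]],22).tolist())
print('knob top', u([[525,376]],92), 'handle ends',u([[205,365],[297,408]],92))
R2=lambda a:np.array([[np.cos(a),-np.sin(a)],[np.sin(a),np.cos(a)]])
N=lambda w:((np.array(w)-[566.1,-46.5])@R2(.043)).round(1)
print('nestframe',N(u([[193,357],[316,354],[320,478],[195,480]],22)).tolist(),N(u([[525,376]],92)),N(u([[205,365],[297,408]],92)))
os=np.array([278,245])-.5
print('side knob',u([[285,185]],92,'side',os),'handle top',u([[184,48]],92,'side',os))
ot=np.array([90,190])-.5
print('tray rim',u([[80,73],[403,83],[364,493],[33,487]],40,'top',ot,5.2727).tolist())
t=cv2.imread('pics/top0.png');s=cv2.imread('pics/side0.png')
crop(t,300,230,375,272,'pics/z1.png'); crop(s,280,245,345,310,'pics/z2.png')
E
```

```text
socket top corners [[533.7, 20.4], [535.1, -27.2], [486.8, -28.8], [485.8, 19.3]]
knob top [[ 515.8 -101. ]] handle ends [[519.2  14.7]
 [503.7 -18.6]]
nestframe [[-29.5, 68.2], [-30.1, 20.6], [-78.5, 21.1], [-77.4, 69.2]] [[-52.6 -52.3]] [[-44.2  63.2]
 [-61.1  30.6]]
side knob [[ 512.7 -102.1]] handle top [[513.4   9.7]]
tray rim [[616.2, 484.3], [612.6, 344.4], [434.0, 350.3], [436.1, 489.4]]
pics/z1.png scale 10.4
pics/z2.png scale 8.923076923076923
```

View pics/z1.png

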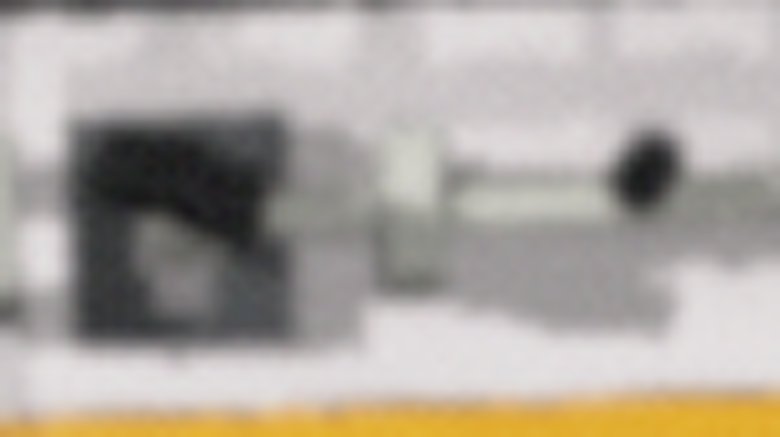

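View pics/z2.png

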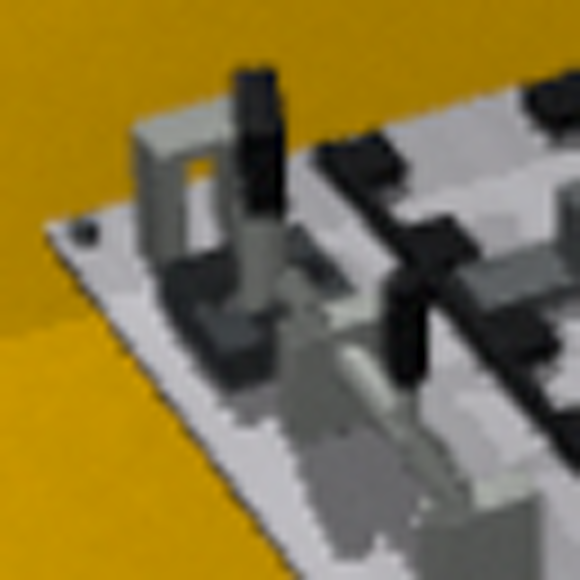

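```bash
python3 - <<'E'
from fit import *
t=cv2.imread('pics/top0.png');s=cv2.imread('pics/side0.png')
def m(im,th): return (im.max(2)<th).astype(float)
H=[boxpts(-18,18,-7,7,54,86)]
a=np.arange(0,6.28,.39); K=[np.r_[np.c_[7*np.cos(a),7*np.sin(a),0*a+56],np.c_[7*np.cos(a),7*np.sin(a),0*a+92]]]
for th in(45,55,65):
    M={'top':m(t,th),'side':m(s,th)}
    for ms in(M,{'top':M['top']},{'side':M['side']}):
        r=min((fitmask(ms,H,[510.5,-3,x],6,r=14) for x in(1.0,1.2,1.4)),key=lambda q:q[1]); k=fitmask(ms,K,[515,-101,0],0,r=12)
        print(th,list(ms),r[0].round(2),round(r[1],1),'knob',k[0][:2].round(1),round(k[1],1))
E
```

```text
45 ['top', 'side'] [510.87  -0.9    1.23] 152.2 knob [510.8 -99. ] 41.4
45 ['top'] [510.53  -3.11   1.28] 48.8 knob [510.8 -99. ] 41.4
45 ['side'] [ 5.1161e+02 -8.0000e-02  1.1200e+00] 100.7 knob [ 515. -101.] 0.0
55 ['top', 'side'] [510.45  -2.61   1.25] 170.2 knob [510.9 -98.8] 37.4
55 ['top'] [510.75  -2.74   1.3 ] 32.7 knob [510.9 -98.8] 37.4
55 ['side'] [5.1028e+02 2.4000e-01 1.1800e+00] 132.7 knob [ 515. -101.] 0.0
65 ['top', 'side'] [510.23  -2.49   1.34] 238.7 knob [514.1 -99.1] 34.6
65 ['top'] [510.64  -2.42   1.33] 66.5 knob [514.1 -99.1] 34.6
65 ['side'] [509.44  -4.26   1.2 ] 167.2 knob [ 515. -101.] 0.0
```

```bash
cat > plan.py <<'E'
# usage: plan.py x y z yaw(jaw y-line, mod pi) [step_mm]
from h import *
import sys
def st():
    o=robot.observe(); R=Ro.from_rotvec(o['tcp_rot']).as_matrix(); return o,R
def show():
    o,R=st(); print('t %.2f tcp'%o['t'],o['tcp_pos'].round(1),'jawyaw %.3f'%np.arctan2(R[1,1],R[0,1]),'tilt',(R[:2,2]).round(3),'F',o['force'].round(1),'T',o['torque'].round(2),'gap %.1f'%o['finger_gap'],'j6 %.2f'%o['joint_pos'][5])
    return o,R
if __name__=='__main__':
    o,R=show()
    if len(sys.argv)>4:
        x,y,z,yw=map(float,sys.argv[1:5]); step=float(sys.argv[5]) if len(sys.argv)>5 else 35
        cur=np.arctan2(R[1,1],R[0,1]); d=(yw-cur+np.pi/2)%np.pi-np.pi/2
        if len(sys.argv)>6: d+=float(sys.argv[6])*np.pi
        D=np.array([x,y,z])-o['tcp_pos']
        n=int(max(np.ceil(np.linalg.norm(D)/step),np.ceil(abs(d)/.12),1))
        a=cur; turn=-d/n
        print('n',n,'D',D.round(1),'turn total(tool) %.3f'%-d)
        a=-d/n
        rows=[]
        Rc=R.copy()
        for i in range(n):
            # shift in axes at start of row
            l=Rc.T@(D/n)/10
            rows.append(l); Rc=Rc@Ro.from_rotvec([0,0,turn]).as_matrix()
        for i in range(0,n,8):
            print('['+','.join('[[%.2f,%.2f,%.2f],%.3f,C]'%(*l,turn) for l in rows[i:i+8])+']')
E
python3 plan.py 611 -18.5 130 1.614 38
```

```text
t 0.10 tcp [202.3 643.3 238.1] jawyaw 1.266 tilt [-0.001 -0.002] F [-0.4  0.4  0.9] T [-0.02  0.    0.  ] gap 85.4 j6 -0.04
n 21 D [ 408.7 -661.8 -108.1] turn total(tool) -0.348
[[[-2.80,-2.42,0.52],-0.017,C],[[-2.76,-2.47,0.52],-0.017,C],[[-2.72,-2.51,0.52],-0.017,C],[[-2.68,-2.56,0.52],-0.017,C],[[-2.64,-2.60,0.52],-0.017,C],[[-2.59,-2.64,0.52],-0.017,C],[[-2.55,-2.69,0.52],-0.017,C],[[-2.50,-2.73,0.52],-0.017,C]]
[[[-2.46,-2.77,0.52],-0.017,C],[[-2.41,-2.81,0.52],-0.017,C],[[-2.36,-2.85,0.52],-0.017,C],[[-2.32,-2.89,0.52],-0.017,C],[[-2.27,-2.93,0.52],-0.017,C],[[-2.22,-2.96,0.52],-0.017,C],[[-2.17,-3.00,0.52],-0.017,C],[[-2.12,-3.04,0.52],-0.017,C]]
[[[-2.07,-3.07,0.52],-0.017,C],[[-2.02,-3.10,0.52],-0.017,C],[[-1.97,-3.14,0.52],-0.017,C],[[-1.91,-3.17,0.52],-0.017,C],[[-1.86,-3.20,0.52],-0.017,C]]
```

```bash
python3 - <<'E'
s=open('plan.py').read()
i=s.index("        n=int(max")
s=s[:i]+'''        nt=int(np.ceil(abs(d)/.12)) if abs(d)>.008 else 0
        n=max(int(np.ceil(np.linalg.norm(D)/step)),1)
        Rc=R@Ro.from_rotvec([0,0,-d if nt else 0]).as_matrix(); l=Rc.T@D/10
        print('D world',D.round(1),'| turn rows',nt,'x %.3f'%(-d/nt if nt else 0),'| shift rows',n,'x [%.2f,%.2f,%.2f]'%tuple(l/n),'| total cm [%.2f,%.2f,%.2f]'%tuple(l))
'''
open('plan.py','w').write(s)
E
python3 plan.py 611 -18.5 130 1.614 38
```

```text
t 0.10 tcp [202.3 643.3 238.1] jawyaw 1.266 tilt [-0.001 -0.002] F [-0.4  0.4  0.9] T [-0.02  0.    0.  ] gap 85.4 j6 -0.04
D world [ 408.7 -661.8 -108.1] | turn rows 3 x -0.116 | shift rows 21 x [-1.81,-3.23,0.52] | total cm [-37.98,-67.86,10.91]
```

Request:
step_arm(increments=[[[0, 0, 0], -0.116, 5], [[0, 0, 0], -0.116, 5], [[0, 0, 0], -0.116, 5], [[-1.81, -3.23, 0.52], 0, 5], [[-1.81, -3.23, 0.52], 0, 5], [[-1.81, -3.23, 0.52], 0, 5], [[-1.81, -3.23, 0.52], 0, 5], [[-1.81, -3.23, 0.52], 0, 5]], grip_force=40)

```text
t: 0.77
tcp_pos: [300.2, 484.7, 212.4]
tcp_rot: [0.069, -3.14, 0.001]
force: [0.3, -0.4, 0.2]
finger_gap: 49.9
```

Request:
step_arm(increments=[[[-1.81, -3.23, 0.52], 0, 5], [[-1.81, -3.23, 0.52], 0, 5], [[-1.81, -3.23, 0.52], 0, 5], [[-1.81, -3.23, 0.52], 0, 5], [[-1.81, -3.23, 0.52], 0, 5], [[-1.81, -3.23, 0.52], 0, 5], [[-1.81, -3.23, 0.52], 0, 5], [[-1.81, -3.23, 0.52], 0, 5]])

```text
t: 1.43
tcp_pos: [456.1, 232.8, 171.2]
tcp_rot: [0.068, -3.141, 0.0]
force: [0.9, 0.6, 1.1]
finger_gap: 49.8
```

Request:
step_arm(increments=[[[-1.81, -3.23, 0.52], 0, 5], [[-1.81, -3.23, 0.52], 0, 5], [[-1.81, -3.23, 0.52], 0, 5], [[-1.81, -3.23, 0.52], 0, 5], [[-1.81, -3.23, 0.52], 0, 5], [[-1.81, -3.23, 0.52], 0, 5], [[-1.81, -3.23, 0.52], 0, 5], [[-1.81, -3.23, 0.52], 0, 5]])

```text
t: 2.1
tcp_pos: [611.9, -19.1, 129.3]
tcp_rot: [0.067, -3.14, -0.0]
force: [1.4, 0.1, 0.9]
finger_gap: 50.3
```

```bash
python3 plan.py 611 -18.5 60 1.614 38
```

```text
t 2.10 tcp [611.9 -19.1 129.3] jawyaw 1.614 tilt [-0.001  0.   ] F [1.4 0.1 0.9] T [ 0.06 -0.04  0.02] gap 50.3 j6 -1.69
D world [ -0.9   0.6 -69.3] | turn rows 0 x 0.000 | shift rows 2 x [0.04,0.03,3.47] | total cm [0.08,0.07,6.93]
```

Request:
step_arm(increments=[[[0.08, 0.06, 3.4], 0, 5], [[0, 0, 3.4], 0, 5], [[0, 0, 2.8], 0, 5], [[0, 0, 0.6], 0, 5], [[0, 0, 0], 0, 1], [[0, 0, 0], 0, 1], [[0, 0, 0], 0, 1], [[0, 0, 0], 0, 1]])

```text
t: 2.77
tcp_pos: [612.9, -16.7, 30.7]
tcp_rot: [-0.068, 3.136, -0.001]
force: [-0.2, 0.6, -0.6]
finger_gap: 12.8
```

Request:
step_arm(increments=[[[0, 0, 0], 0, 1], [[0, 0, 0], 0, 1], [[0, 0, 0], 0, 1]])

```text
t: 3.02
tcp_pos: [612.5, -16.7, 30.3]
tcp_rot: [-0.068, 3.137, -0.0]
force: [-1.1, 0.6, 6.4]
finger_gap: 12.9
```

```bash
python3 plan.py 611 -18.5 130 1.614 38
```

```text
t 3.02 tcp [612.5 -16.7  30.3] jawyaw 1.614 tilt [ 0.004 -0.   ] F [-1.1  0.6  6.4] T [ 0.13  0.07 -0.07] gap 12.9 j6 -1.68
D world [-1.5 -1.8 99.7] | turn rows 0 x 0.000 | shift rows 3 x [0.04,-0.06,-3.32] | total cm [0.12,-0.17,-9.97]
```

Request:
step_arm(increments=[[[0, 0, -0.5], 0, 1], [[0, 0, -3.3], 0, 1], [[0, 0, -3.3], 0, 1], [[0, 0, -3.3], 0, 1], [[0, 0, 0], 0, 1]])

```text
t: 3.43
tcp_pos: [615.8, -17.1, 140.4]
tcp_rot: [-0.068, 3.128, -0.002]
force: [2.0, 0.1, 0.8]
finger_gap: 12.4
```

```bash
python3 plan.py 568 451 130 1.542 38; python3 -c "
from h import *
cv2.imwrite('pics/a1.png',robot.get_image('side'))"
```

```text
t 3.43 tcp [615.8 -17.1 140.4] jawyaw 1.614 tilt [ 0.013 -0.001] F [2.  0.1 0.8] T [-0.03 -0.08  0.01] gap 12.4 j6 -1.68
D world [-47.8 468.1 -10.4] | turn rows 1 x 0.072 | shift rows 13 x [0.47,3.59,0.07] | total cm [6.14,46.65,0.94]
```

View pics/a1.png

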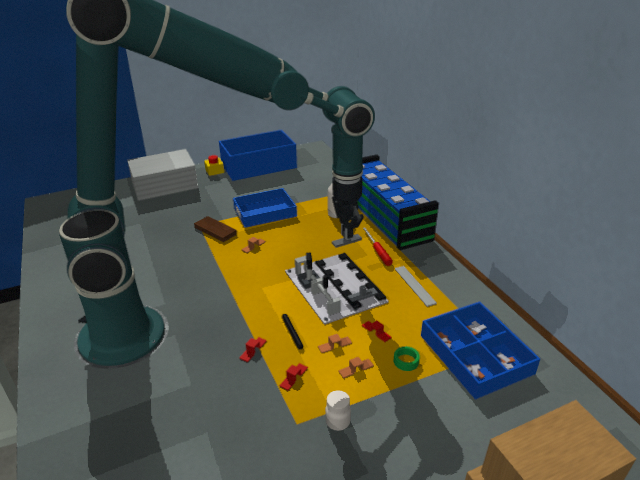

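Request:
step_arm(increments=[[[0, 0, 0], 0.07, 1], [[0.47, 3.59, 0.07], 0, 1], [[0.47, 3.59, 0.07], 0, 1], [[0.47, 3.59, 0.07], 0, 1], [[0.47, 3.59, 0.07], 0, 1], [[0.47, 3.59, 0.07], 0, 1], [[0.47, 3.59, 0.07], 0, 1], [[0.47, 3.59, 0.07], 0, 1]])

```text
t: 4.15
tcp_pos: [583.1, 236.6, 125.7]
tcp_rot: [-0.042, -3.139, 0.001]
force: [0.3, -0.1, -0.4]
finger_gap: 12.6
```

Request:
step_arm(increments=[[[0.47, 3.59, 0.07], 0, 1], [[0.47, 3.59, 0.07], 0, 1], [[0.47, 3.59, 0.07], 0, 1], [[0.47, 3.59, 0.07], 0, 1], [[0.47, 3.59, 0.07], 0, 1], [[0.47, 3.59, 0.07], 0, 1]])

```text
t: 4.65
tcp_pos: [560.7, 452.4, 121.2]
tcp_rot: [-0.042, -3.139, 0.003]
force: [-0.4, 0.6, 0.3]
finger_gap: 12.2
```

```bash
python3 plan.py 568 451 36 1.542 38
```

```text
t 4.65 tcp [560.7 452.4 121.2] jawyaw 1.544 tilt [-0.002 -0.002] F [-0.4  0.6  0.3] T [-0.02 -0.1   0.01] gap 12.2 j6 -0.90
D world [  7.3  -1.4 -85.2] | turn rows 0 x 0.000 | shift rows 3 x [-0.25,-0.04,2.84] | total cm [-0.75,-0.11,8.52]
```

Request:
step_arm(increments=[[[-0.25, -0.03, 2.8], 0, 1], [[-0.25, -0.03, 2.8], 0, 1], [[-0.25, -0.03, 2.5], 0, 1], [[0, 0, 0.4], 0, 1], [[0, 0, 0], 0, 1], [[0, 0, 0], 0, 3.5], [[0, 0, 0], 0, 3.5], [[0, 0, 0], 0, 3.5]])

```text
t: 5.32
tcp_pos: [571.2, 451.2, 40.8]
tcp_rot: [0.042, 3.138, 0.004]
force: [0.5, -0.7, 1.4]
finger_gap: 35.2
```

Request:
step_arm(increments=[[[0, 0, -2], 0, 3.5], [[0, 0, -3.5], 0, 3.5], [[0, 0, -3.5], 0, 3.5], [[0, 0, 0], 0, 3.5]])

```text
t: 5.65
tcp_pos: [574.9, 454.0, 140.0]
tcp_rot: [0.042, 3.127, 0.017]
force: [1.1, 1.3, 1.1]
finger_gap: 34.9
```

```bash
python3 - <<'E'
from h import *
im=robot.get_image('side'); cv2.imwrite('pics/a2.png',im); crop(im,200,170,360,270,'pics/a2c.png')
import numpy as np
print((np.array([566.1,-46.5])+np.array([46-.043*-78, -78+.043*46])))
E
python3 plan.py 615.5 -122.5 130 1.614 38
```

```text
pics/a2c.png scale 4.875
[ 615.454 -122.522]
t 5.70 tcp [573.9 453.2 137.1] jawyaw 1.544 tilt [0.012 0.009] F [-0.5 -0.2  0. ] T [-0.03 -0.03  0.01] gap 35.2 j6 -0.91
D world [  41.6 -575.7   -7.1] | turn rows 1 x -0.070 | shift rows 16 x [-0.10,-3.61,0.02] | total cm [-1.66,-57.70,0.26]
```

View pics/a2c.png

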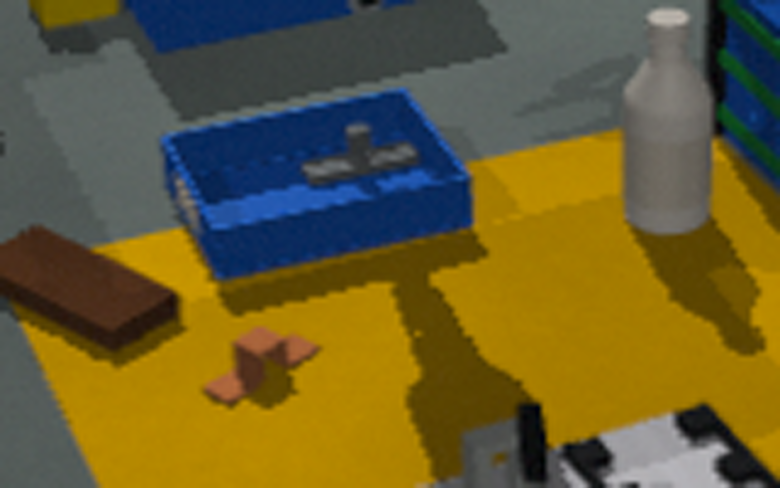

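Request:
step_arm(increments=[[[0, 0, 0], -0.07, 5], [[-0.1, -3.61, 0.02], 0, 5], [[-0.1, -3.61, 0.02], 0, 5], [[-0.1, -3.61, 0.02], 0, 5], [[-0.1, -3.61, 0.02], 0, 5], [[-0.1, -3.61, 0.02], 0, 5], [[-0.1, -3.61, 0.02], 0, 5], [[-0.1, -3.61, 0.02], 0, 5]])

```text
t: 6.37
tcp_pos: [587.6, 196.4, 127.3]
tcp_rot: [-0.068, 3.14, 0.001]
force: [0.4, -0.0, -0.5]
finger_gap: 50.1
```

Request:
step_arm(increments=[[[-0.1, -3.61, 0.02], 0, 5], [[-0.1, -3.61, 0.02], 0, 5], [[-0.1, -3.61, 0.02], 0, 5], [[-0.1, -3.61, 0.02], 0, 5], [[-0.1, -3.61, 0.02], 0, 5], [[-0.1, -3.61, 0.02], 0, 5], [[-0.1, -3.61, 0.02], 0, 5], [[-0.1, -3.61, 0.02], 0, 5]])

```text
t: 7.03
tcp_pos: [608.0, -92.0, 125.8]
tcp_rot: [-0.067, 3.139, -0.0]
force: [1.5, 0.4, -0.8]
finger_gap: 50.1
```

Request:
step_arm(increments=[[[-0.1, -3.61, 0.02], 0, 5], [[0, 0, 0], 0, 5]])

```text
t: 7.2
tcp_pos: [611.2, -132.5, 125.8]
tcp_rot: [-0.061, 3.139, -0.005]
force: [0.7, 0.2, -0.4]
finger_gap: 50.0
```

```bash
python3 plan.py 615.5 -122 31 1.614 38
```

```text
t 7.20 tcp [ 611.2 -132.5  125.8] jawyaw 1.609 tilt [ 0.003 -0.003] F [ 0.7  0.2 -0.4] T [ 0.01 -0.01  0.05] gap 50.0 j6 -1.86
D world [  4.3  10.5 -94.8] | turn rows 0 x 0.000 | shift rows 3 x [-0.15,0.36,3.16] | total cm [-0.45,1.07,9.48]
```

Request:
step_arm(increments=[[[-0.45, 1.05, 0], 0, 5], [[0, 0, 3.2], 0, 5], [[0, 0, 3.2], 0, 5], [[0, 0, 2.6], 0, 5], [[0, 0, 0.5], 0, 5], [[0, 0, 0], 0, 5]])

```text
t: 7.7
tcp_pos: [612.4, -113.4, 27.4]
tcp_rot: [0.07, -3.136, -0.003]
force: [-0.5, 0.3, 0.7]
finger_gap: 50.0
```

```bash
python3 plan.py 615.5 -122 30 1.614 38
```

```text
t 7.70 tcp [ 612.4 -113.4   27.4] jawyaw 1.615 tilt [-0.005  0.002] F [-0.5  0.3  0.7] T [-0.01  0.02  0.02] gap 50.0 j6 -1.84
D world [ 3.1 -8.6  2.6] | turn rows 0 x 0.000 | shift rows 1 x [-0.27,-0.87,-0.26] | total cm [-0.27,-0.87,-0.26]
```

Request:
step_arm(increments=[[[0, 0, 0], 0, 5], [[0, 0, 0], 0, 5]])

```text
t: 7.87
tcp_pos: [616.6, -115.1, 32.1]
tcp_rot: [-0.069, 3.137, -0.001]
force: [0.1, 0.4, 0.2]
finger_gap: 49.8
```

```bash
python3 plan.py 615.5 -122 30 1.614 38
```

```text
t 7.87 tcp [ 616.6 -115.1   32.1] jawyaw 1.615 tilt [ 0.004 -0.001] F [0.1 0.4 0.2] T [ 0.01 -0.01 -0.01] gap 49.8 j6 -1.84
D world [-1.1 -6.9 -2.1] | turn rows 0 x 0.000 | shift rows 1 x [0.14,-0.68,0.21] | total cm [0.14,-0.68,0.21]
```

Request:
step_arm(increments=[[[0.1, -0.65, 0.1], 0, 5], [[0, 0, 0], 0, 5], [[0, 0, 0], 0, 5], [[0, 0, 0], 0, 1], [[0, 0, 0], 0, 1], [[0, 0, 0], 0, 1], [[0, 0, 0], 0, 1], [[0, 0, 0], 0, 1]])

```text
t: 8.53
tcp_pos: [614.2, -122.0, 29.1]
tcp_rot: [-0.068, 3.14, -0.0]
force: [0.0, 0.8, 2.0]
finger_gap: 12.9
```

Request:
step_arm(increments=[[[0, 0, 0], 0, 1], [[0, 0, -0.5], 0, 1], [[0, 0, -3], 0, 1], [[0, 0, -3], 0, 1], [[0, 0, -2.5], 0, 1], [[0, 0, -1], 0, 1], [[0, 0, 0], 0, 1], [[0, 0, 0], 0, 1]])

```text
t: 9.2
tcp_pos: [613.8, -121.9, 128.6]
tcp_rot: [-0.068, 3.141, -0.0]
force: [-0.1, 0.1, -0.5]
finger_gap: 12.9
```

```bash
python3 plan.py 567 391 130 1.542 38
```

```text
t 9.20 tcp [ 613.8 -121.9  128.6] jawyaw 1.614 tilt [ 0. -0.] F [-0.1  0.1 -0.5] T [-0.01 -0.   -0.  ] gap 12.9 j6 -1.85
D world [-46.8 512.9   1.4] | turn rows 1 x 0.072 | shift rows 14 x [0.44,3.65,-0.01] | total cm [6.16,51.13,-0.14]
```

Request:
step_arm(increments=[[[0, 0, 0], 0.07, 1], [[0.44, 3.65, 0], 0, 1], [[0.44, 3.65, 0], 0, 1], [[0.44, 3.65, 0], 0, 1], [[0.44, 3.65, 0], 0, 1], [[0.44, 3.65, 0], 0, 1], [[0.44, 3.65, 0], 0, 1], [[0.44, 3.65, 0], 0, 1]])

```text
t: 9.87
tcp_pos: [587.4, 135.5, 125.5]
tcp_rot: [-0.042, -3.136, 0.002]
force: [0.7, 0.3, -1.0]
finger_gap: 13.3
```

Request:
step_arm(increments=[[[0.44, 3.65, 0], 0, 1], [[0.44, 3.65, 0], 0, 1], [[0.44, 3.65, 0], 0, 1], [[0.44, 3.65, 0], 0, 1], [[0.44, 3.65, 0], 0, 1], [[0.44, 3.65, 0], 0, 1], [[0.44, 3.65, 0], 0, 1], [[0, 0, 0], 0, 1]])

```text
t: 10.53
tcp_pos: [563.3, 396.2, 125.5]
tcp_rot: [-0.035, -3.138, -0.002]
force: [0.5, 0.5, -0.3]
finger_gap: 12.9
```

Request:
step_arm(increments=[[[0, 0, 0], 0, 1], [[0, 0, 0], 0, 1]])

```text
t: 10.7
tcp_pos: [564.5, 389.5, 125.9]
tcp_rot: [-0.041, -3.138, 0.005]
force: [0.2, -0.3, -0.3]
finger_gap: 12.5
```

```bash
python3 plan.py 566 391 34 1.542 38
```

```text
t 10.70 tcp [564.5 389.5 125.9] jawyaw 1.545 tilt [-0.004 -0.003] F [ 0.2 -0.3 -0.3] T [ 0.01 -0.08  0.01] gap 12.5 j6 -0.98
D world [  1.5   1.5 -91.9] | turn rows 0 x 0.000 | shift rows 3 x [-0.06,0.06,3.06] | total cm [-0.18,0.18,9.19]
```

Then on to the plug: (510.6,-3), handle bar at yaw ~1.25, so the jaw line is at 1.25+π/2 ≡ -0.32.

Request:
step_arm(increments=[[[0, 0, 3], 0, 1], [[0, 0, 3], 0, 1], [[0, 0, 2.5], 0, 1], [[0, 0, 0.6], 0, 1], [[0, 0, 0], 0, 1], [[0, 0, 0], 0, 3.5], [[0, 0, 0], 0, 3.5], [[0, 0, 0], 0, 3.5]])

```text
t: 11.37
tcp_pos: [567.9, 391.2, 40.5]
tcp_rot: [0.043, 3.138, 0.004]
force: [0.0, 0.4, -0.1]
finger_gap: 34.6
```

Request:
step_arm(increments=[[[0, 0, -2], 0, 3.5], [[0, 0, -3.5], 0, 3.5], [[0, 0, -3.5], 0, 3.5], [[0, 0, -3], 0, 3.5], [[0, 0, 0], 0, 3.5], [[0, 0, 0], 0, 3.5], [[0, 0, 0], 0, 3.5]])

```text
t: 11.95
tcp_pos: [566.5, 390.8, 159.4]
tcp_rot: [0.042, 3.139, 0.002]
force: [-0.7, -0.5, -1.0]
finger_gap: 34.9
```

```bash
python3 - <<'E'
from h import *
im=robot.get_image('side'); cv2.imwrite('pics/a3.png',im); crop(im,200,170,400,330,'pics/a3c.png')
im=robot.get_image('top'); cv2.imwrite('pics/a3t.png',im)
E
python3 plan.py 510.6 -3 160 -0.32 38
```

```text
pics/a3c.png scale 3.625
t 12.05 tcp [565.2 390.  156.7] jawyaw 1.544 tilt [-0.002 -0.001] F [ 0.5 -0.2 -0.1] T [-0.01 -0.02  0.06] gap 34.9 j6 -0.98
D world [ -54.6 -393.     3.3] | turn rows 11 x -0.116 | shift rows 11 x [3.55,-0.65,-0.03] | total cm [39.02,-7.18,-0.28]
```

View pics/a3c.png

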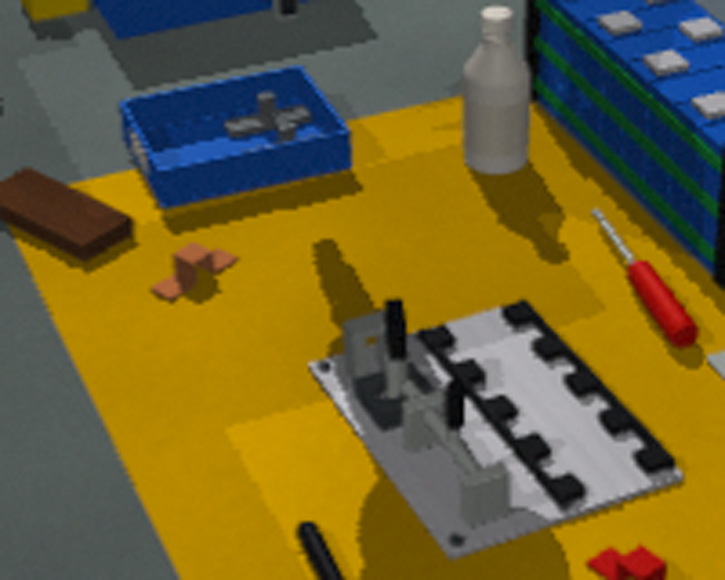

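View pics/a3t.png

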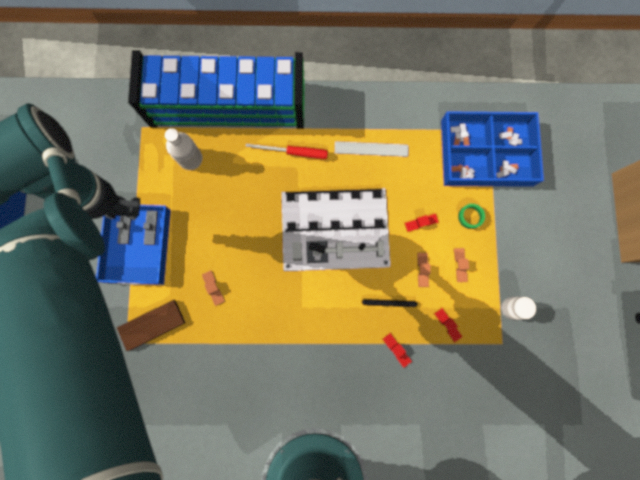

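```bash
python3 plan.py 510.6 -3 160 1.544 38
python3 - <<'E'
from fit import *
t=cv2.imread('pics/a3t.png')
nx,ny,na=566.1,-46.5,.043
R=Ro.from_euler('z',na).as_matrix()
x0,y0,x1,y1=275,182,400,278;k=6
o=cv2.resize(t[y0:y1,x0:x1],None,fx=k,fy=k,interpolation=cv2.INTER_CUBIC)
def L(P,c):
    uv=(proj('top',np.array(P,float)@R.T+[nx,ny,0])-[x0-.5,y0-.5])*k
    cv2.polylines(o,[uv.round().astype(np.int32)],True,c,1)
L([[95,125,6],[95,-125,6],[-95,-125,6],[-95,125,6]],(0,0,255))
px=46
for yc in(-78,-26,26,78):
    for a,b in((-43,-26),(26,43)):
        L([[px+a,yc-15,14],[px+b,yc-15,14],[px+b,yc+15,14],[px+a,yc+15,14]],(0,255,0))
        L([[px+a,yc-15,6],[px+b,yc-15,6],[px+b,yc+15,6],[px+a,yc+15,6]],(255,0,0))
cv2.imwrite('pics/o3.png',o)
E
```

```text
t 12.05 tcp [565.2 390.  156.7] jawyaw 1.544 tilt [-0.002 -0.001] F [ 0.5 -0.2 -0.1] T [-0.01 -0.02  0.06] gap 34.9 j6 -0.98
D world [ -54.6 -393.     3.3] | turn rows 0 x 0.000 | shift rows 11 x [0.40,-3.58,-0.03] | total cm [4.41,-39.43,-0.28]
```

View pics/o3.png

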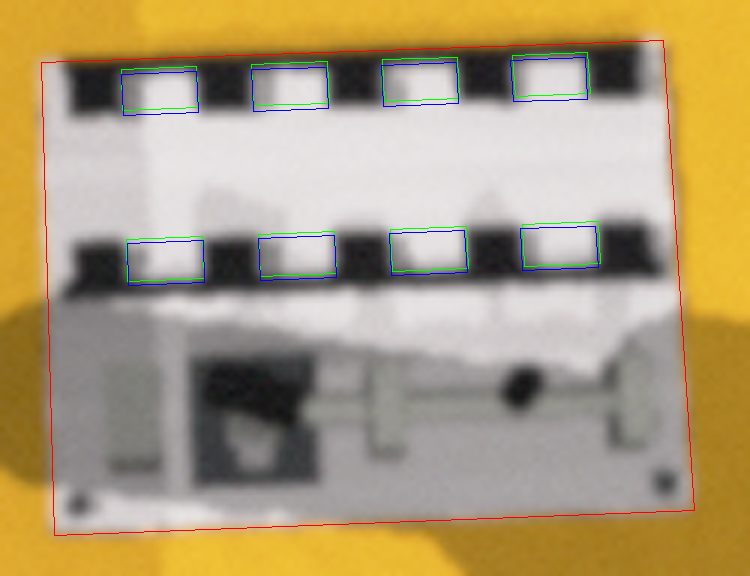

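Request:
step_arm(increments=[[[0.4, -3.58, 0], 0, 4], [[0.4, -3.58, 0], 0, 4], [[0.4, -3.58, 0], 0, 4], [[0.4, -3.58, 0], 0, 4], [[0.4, -3.58, 0], 0, 4], [[0.4, -3.58, 0], 0, 4], [[0.4, -3.58, 0], 0, 4], [[0.4, -3.58, 0], 0, 4]])

```text
t: 12.72
tcp_pos: [524.6, 103.3, 156.0]
tcp_rot: [-0.042, -3.138, 0.001]
force: [1.8, -0.4, -0.2]
finger_gap: 40.1
```

Request:
step_arm(increments=[[[0.4, -3.58, 0], 0, 4], [[0.4, -3.58, 0], 0, 4], [[0.4, -3.58, 0], 0, 4], [[0, 0, 0], 0.117, 4], [[0, 0, 0], 0.117, 4], [[0, 0, 0], 0.117, 4], [[0, 0, 0], 0.117, 4], [[0, 0, 0], 0.117, 4]])

```text
t: 13.38
tcp_pos: [510.2, -2.2, 156.0]
tcp_rot: [-0.955, -2.99, 0.001]
force: [-0.9, 0.9, -0.3]
finger_gap: 40.1
```

Request:
step_arm(increments=[[[0, 0, 0], 0.117, 4], [[0, 0, 0], 0.117, 4], [[0, 0, 0], 0.117, 4], [[0, 0, 0], 0.117, 4], [[0, 0, 0], 0.117, 4], [[0, 0, 0], 0.117, 4], [[0, 0, 0], 0.117, 4], [[0, 0, 0], 0.117, 4]])

```text
t: 14.05
tcp_pos: [510.2, -1.9, 156.0]
tcp_rot: [-2.2, -2.239, 0.004]
force: [0.1, 0.0, -0.0]
finger_gap: 40.4
```

Request:
step_arm(increments=[[[0, 0, 0], 0.117, 4], [[0, 0, 0], 0.117, 4], [[0, 0, 0], 0.117, 4], [[0, 0, 0], 0, 4], [[0, 0, 0], 0, 4], [[0, 0, 0], 0, 4]])

```text
t: 14.55
tcp_pos: [510.9, -1.9, 156.9]
tcp_rot: [-2.551, -1.832, 0.002]
force: [0.1, 0.4, -0.1]
finger_gap: 40.1
```

```bash
python3 plan.py 510.6 -3 74 -0.32 30
```

```text
t 14.55 tcp [510.9  -1.9 156.9] jawyaw -0.325 tilt [-0.002  0.   ] F [ 0.1  0.4 -0.1] T [-0.02 -0.    0.01] gap 40.1 j6 0.27
D world [ -0.3  -1.1 -82.9] | turn rows 0 x 0.000 | shift rows 3 x [-0.04,0.01,2.76] | total cm [-0.11,0.02,8.29]
```

Request:
step_arm(increments=[[[-0.1, 0, 2.8], 0, 4], [[0, 0, 2.8], 0, 4], [[0, 0, 2.5], 0, 4], [[0, 0, 0], 0, 4], [[0, 0, 0], 0, 1], [[0, 0, 0], 0, 1], [[0, 0, 0], 0, 1], [[0, 0, 0], 0, 1]])

```text
t: 15.22
tcp_pos: [512.7, -3.0, 78.6]
tcp_rot: [2.552, 1.828, 0.004]
force: [-0.1, -0.4, 0.0]
finger_gap: 13.1
```

Request:
step_arm(increments=[[[0, 0, 0], 0, 1], [[0, 0, 0], 0, 1], [[0, 0, 0], 0, 1], [[0, 0, 0], 0, 1]])

```text
t: 15.55
tcp_pos: [512.3, -2.9, 78.1]
tcp_rot: [2.553, 1.828, 0.003]
force: [-0.2, 0.5, 7.0]
finger_gap: 13.4
```

```bash
python3 plan.py
```

```text
t 15.55 tcp [512.3  -2.9  78.1] jawyaw -0.328 tilt [ 0.002 -0.   ] F [-0.2  0.5  7. ] T [ 0.08  0.1  -0.  ] gap 13.4 j6 0.27
```

Request:
step_arm(increments=[[[0, 0, 0], 0.1, 1], [[0, 0, 0], 0.1, 1], [[0, 0, 0], 0.1, 1], [[0, 0, 0], 0.1, 1], [[0, 0, 0], 0.1, 1]])

```text
t: 15.97
tcp_pos: [512.9, -3.2, 78.1]
tcp_rot: [2.928, 1.133, 0.005]
force: [1.2, -1.0, 2.9]
finger_gap: 13.3
```

```bash
python3 plan.py
```

```text
t 15.97 tcp [512.9  -3.2  78.1] jawyaw -0.833 tilt [ 0.004 -0.001] F [ 1.2 -1.   2.9] T [-0.26 -0.24  0.02] gap 13.3 j6 0.78
```

Request:
step_arm(increments=[[[0, 0, 0], 0.1, 1], [[0, 0, 0], 0.1, 1], [[0, 0, 0], 0.1, 1], [[0, 0, 0], 0.1, 1], [[0, 0, 0], 0.1, 1], [[0, 0, 0], 0.1, 1], [[0, 0, 0], 0, 1]])

```text
t: 16.55
tcp_pos: [512.4, -3.1, 78.1]
tcp_rot: [3.134, 0.218, 0.004]
force: [-0.8, -0.8, 6.3]
finger_gap: 12.9
```

```bash
python3 plan.py
```

```text
t 16.55 tcp [512.4  -3.1  78.1] jawyaw -1.432 tilt [ 0.002 -0.   ] F [-0.8 -0.8  6.3] T [-0.08  0.12 -0.05] gap 12.9 j6 1.38
```

Request:
step_arm(increments=[[[0, 0, 0], 0.05, 1], [[0, 0, 0], 0.05, 1], [[0, 0, 0], 0.03, 1], [[0, 0, 0], 0, 1]])

```text
t: 16.88
tcp_pos: [512.5, -3.2, 78.1]
tcp_rot: [3.141, 0.019, 0.004]
force: [-0.6, -1.6, 4.9]
finger_gap: 13.0
```

```bash
python3 plan.py; python3 -c "
from h import *
im=robot.get_image('side'); crop(im,270,170,400,330,'pics/a4.png')"
```

```text
t 16.88 tcp [512.5  -3.2  78.1] jawyaw -1.559 tilt [ 0.003 -0.001] F [-0.6 -1.6  4.9] T [-0.18  0.05 -0.  ] gap 13.0 j6 1.50
pics/a4.png scale 3.625
```

View pics/a4.png

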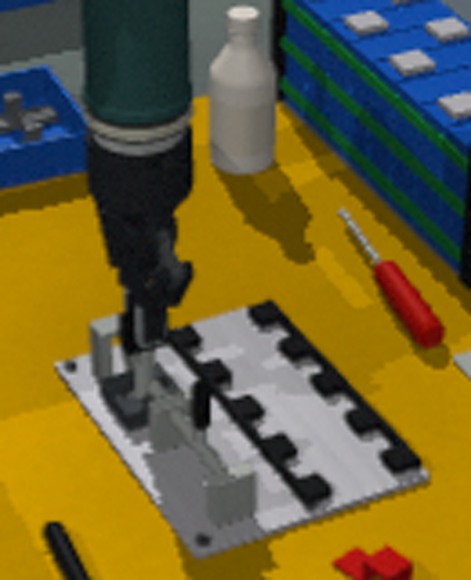

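Request:
step_arm(increments=[[[0, 0, 0], 0.04, 1], [[0, 0, 0], 0.04, 1], [[0, 0, 0], 0, 1]])

```text
t: 17.18
tcp_pos: [512.3, -3.6, 78.1]
tcp_rot: [3.138, -0.106, 0.003]
force: [0.2, -1.4, 6.1]
finger_gap: 13.0
```

```bash
python3 plan.py
```

```text
t 17.18 tcp [512.3  -3.6  78.1] jawyaw -1.638 tilt [ 0.002 -0.002] F [ 0.2 -1.4  6.1] T [-0.45  0.19  0.23] gap 13.0 j6 1.58
```

Request:
step_arm(increments=[[[0, 0, 0], -0.05, 1], [[0, 0, -0.5], 0, 1], [[0, 0, -0.8], 0, 1], [[0, 0, 0], 0, 1]])

```text
t: 17.52
tcp_pos: [511.9, -2.9, 91.1]
tcp_rot: [-3.141, 0.029, -0.003]
force: [0.4, -0.7, -0.2]
finger_gap: 13.2
```

```bash
python3 plan.py
```

```text
t 17.52 tcp [511.9  -2.9  91.1] jawyaw -1.589 tilt [0.002 0.   ] F [ 0.4 -0.7 -0.2] T [-0.05 -0.04  0.03] gap 13.2 j6 1.53
```

Request:
step_arm(increments=[[[0, 0, -1], 0, 1], [[0, 0, -2], 0, 1], [[0, 0, -2.5], 0, 1], [[0, 0, -2.5], 0, 1], [[0, 0, 0], 0, 1], [[0, 0, 0], 0, 1], [[0, 0, 0], 0, 1]])

```text
t: 18.1
tcp_pos: [510.7, -2.8, 169.6]
tcp_rot: [-3.141, 0.027, 0.001]
force: [0.1, 0.0, -1.1]
finger_gap: 13.2
```

```bash
python3 plan.py 481 418 172 -1.6 38 ; python3 -c "
from h import *
im=robot.get_image('side'); crop(im,270,170,400,330,'pics/a5.png')"
```

```text
t 18.10 tcp [510.7  -2.8 169.6] jawyaw -1.588 tilt [-0.001  0.   ] F [ 0.1  0.  -1.1] T [0.01 0.02 0.  ] gap 13.2 j6 1.53
D world [-29.7 420.8   2.4] | turn rows 1 x 0.012 | shift rows 12 x [-0.35,-3.50,-0.02] | total cm [-4.20,-41.97,-0.23]
pics/a5.png scale 3.625
```

View pics/a5.png

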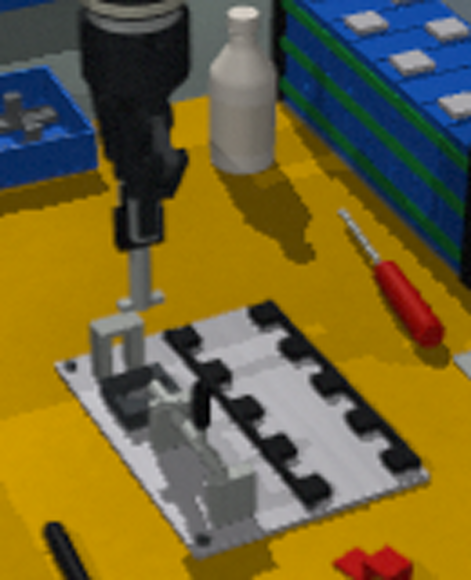

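Request:
step_arm(increments=[[[-0.35, -3.5, 0], 0, 1], [[-0.35, -3.5, 0], 0, 1], [[-0.35, -3.5, 0], 0, 1], [[-0.35, -3.5, 0], 0, 1], [[-0.35, -3.5, 0], 0, 1], [[-0.35, -3.5, 0], 0, 1], [[-0.35, -3.5, 0], 0, 1], [[-0.35, -3.5, 0], 0, 1]])

```text
t: 18.82
tcp_pos: [486.3, 278.6, 167.7]
tcp_rot: [3.14, -0.027, -0.005]
force: [0.4, -0.9, -1.3]
finger_gap: 13.0
```

Request:
step_arm(increments=[[[-0.35, -3.5, 0], 0, 1], [[-0.35, -3.5, 0], 0, 1], [[-0.35, -3.5, 0], 0, 1], [[-0.35, -3.5, 0], 0, 1], [[0, 0, 0], 0, 1], [[0, 0, 0], 0, 1], [[0, 0, 0], 0, 1]])

```text
t: 19.4
tcp_pos: [475.3, 416.8, 167.7]
tcp_rot: [3.139, -0.026, -0.004]
force: [-0.3, -1.0, -1.4]
finger_gap: 13.3
```

```bash
python3 plan.py 481 418 82 -1.6 30
```

```text
t 19.40 tcp [475.3 416.8 167.7] jawyaw -1.587 tilt [-0.003 -0.003] F [-0.3 -1.  -1.4] T [0.04 0.03 0.04] gap 13.3 j6 2.27
D world [  5.7   1.2 -85.7] | turn rows 1 x 0.013 | shift rows 3 x [0.20,-0.05,2.86] | total cm [0.59,-0.16,8.57]
```

Request:
step_arm(increments=[[[0.2, 0, 2.8], 0, 1], [[0.2, 0, 2.8], 0, 1], [[0.2, 0, 2.6], 0, 1], [[0, 0, 0.4], 0, 1], [[0, 0, 0.3], 0, 1], [[0, 0, 0], 0, 1], [[0, 0, 0], 0, 1]])

```text
t: 19.98
tcp_pos: [483.5, 417.8, 82.5]
tcp_rot: [-3.14, 0.028, -0.003]
force: [0.6, 1.0, 0.0]
finger_gap: 13.2
```

```bash
python3 plan.py
```

```text
t 19.98 tcp [483.5 417.8  82.5] jawyaw -1.589 tilt [0.002 0.001] F [0.6 1.  0. ] T [0.02 0.05 0.01] gap 13.2 j6 2.26
```

Request:
step_arm(increments=[[[0, 0, 0.3], 0, 1], [[0, 0, 0], 0, 1], [[0, 0, 0], 0, 1]])

```text
t: 20.23
tcp_pos: [482.9, 418.1, 78.9]
tcp_rot: [-3.14, 0.027, -0.002]
force: [-0.3, -0.6, -1.2]
finger_gap: 12.8
```

Request:
step_arm(increments=[[[0, 0, 0], 0, 3.5], [[0, 0, 0], 0, 3.5], [[0, 0, 0], 0, 3.5], [[0, 0, -1.5], 0, 3.5], [[0, 0, -3], 0, 3.5], [[0, 0, -3], 0, 3.5], [[0, 0, -2], 0, 3.5], [[0, 0, 0], 0, 3.5]])

```text
t: 20.9
tcp_pos: [485.4, 420.1, 179.4]
tcp_rot: [-3.135, 0.027, -0.013]
force: [1.3, 0.7, 0.9]
finger_gap: 34.6
```

```bash
python3 plan.py;  python3 bars.py 1; python3 - <<'E'
from h import *
im=cv2.imread('pics/side1.png'); crop(im,190,130,430,310,'pics/a6.png')
E
```

```text
t 20.90 tcp [485.4 420.1 179.4] jawyaw -1.588 tilt [0.008 0.007] F [1.3 0.7 0.9] T [-0.04 -0.08 -0.01] gap 34.6 j6 2.26
(214, 288) ['top', 'side'] [425.94  237.736   0.454] 165.4
(214, 288) ['top'] [426.464 237.81    0.453] 43.3
(214, 288) ['side'] [425.461 238.699   0.476] 120.1
(424, 270) ['top', 'side'] [ 4.70287e+02 -2.52476e+02 -1.90000e-02] 654.2
(424, 270) ['top'] [ 4.70615e+02 -2.52578e+02 -3.30000e-02] 293.0
(424, 270) ['side'] [ 4.69956e+02 -2.51765e+02  1.60000e-02] 357.8
(461, 264) ['top', 'side'] [ 4.66148e+02 -3.15142e+02  6.00000e-02] 309.9
(461, 264) ['top'] [ 4.67382e+02 -3.15216e+02  6.50000e-02] 62.1
(461, 264) ['side'] [ 4.65548e+02 -3.15022e+02  6.90000e-02] 243.6
pics/a6.png scale 3.2222222222222223[ WARN:0@6.893] global loadsave.cpp:1063 imwrite_ Unsupported depth image for selected encoder is fallbacked to CV_8U.
```

View pics/a6.png

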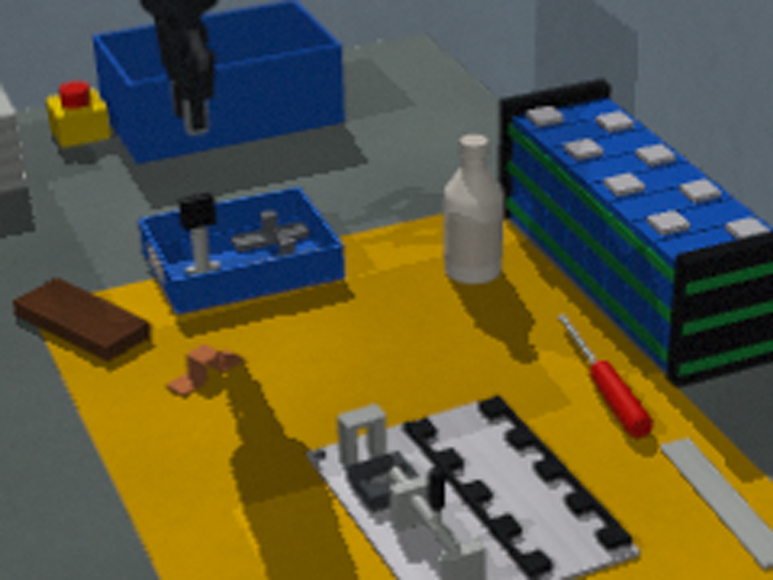

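View pics/top1.png

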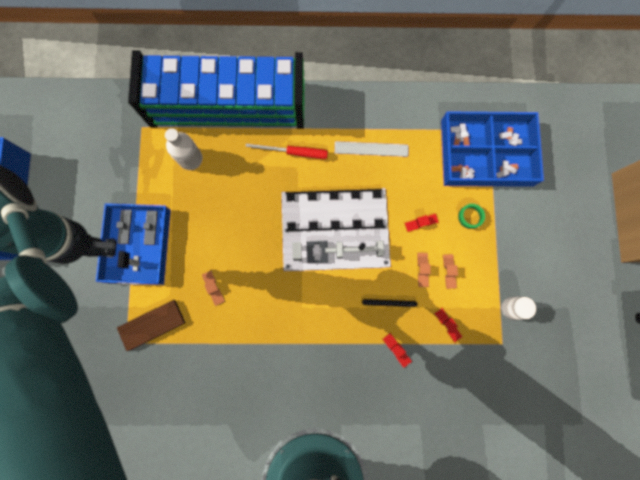

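```bash
python3 plan.py 426.2 237.9 120 2.026 36
```

```text
t 21.00 tcp [483.1 418.3 174.4] jawyaw -1.588 tilt [0.002 0.002] F [-0.3  0.4 -0.3] T [-0.03  0.   -0.01] gap 35.0 j6 2.26
D world [ -56.9 -180.4  -54.4] | turn rows 4 x -0.118 | shift rows 6 x [-2.18,2.28,0.90] | total cm [-13.06,13.70,5.39]
```

Request:
step_arm(increments=[[[0, 0, 0], -0.118, 4], [[0, 0, 0], -0.118, 4], [[0, 0, 0], -0.118, 4], [[0, 0, 0], -0.118, 4], [[-2.18, 2.28, 0.9], 0, 4], [[-2.18, 2.28, 0.9], 0, 4], [[-2.18, 2.28, 0.9], 0, 4], [[-2.18, 2.28, 0.9], 0, 4]])

```text
t: 21.67
tcp_pos: [442.2, 295.5, 134.1]
tcp_rot: [3.059, 0.709, -0.006]
force: [0.3, 0.2, -0.2]
finger_gap: 40.1
```

Request:
step_arm(increments=[[[-2.18, 2.28, 0.9], 0, 4], [[-2.18, 2.28, 0.9], 0, 4], [[0, 0, 3], 0, 4], [[0, 0, 3], 0, 4], [[0, 0, 2], 0, 4], [[0, 0, 0], 0, 4], [[0, 0, 0], 0, 4], [[0, 0, 0], 0, 4]])

```text
t: 22.33
tcp_pos: [425.1, 237.4, 38.9]
tcp_rot: [3.061, 0.708, -0.001]
force: [-0.0, -0.8, 0.3]
finger_gap: 40.2
```

```bash
python3 plan.py 426.2 237.9 13 2.026 36
```

```text
t 22.33 tcp [425.1 237.4  38.9] jawyaw -1.116 tilt [-0. -0.] F [-0.  -0.8  0.3] T [-0.02  0.    0.02] gap 40.2 j6 1.57
D world [  1.1   0.5 -25.9] | turn rows 0 x 0.000 | shift rows 1 x [0.12,0.00,2.59] | total cm [0.12,0.00,2.59]
```

Request:
step_arm(increments=[[[0.1, 0, 1.5], 0, 4], [[0, 0, 1.1], 0, 4], [[0, 0, 0], 0, 4], [[0, 0, 0], 0, 1.5], [[0, 0, 0], 0, 1.5], [[0, 0, 0], 0, 1.5], [[0, 0, 0], 0, 1.5], [[0, 0, 0], 0, 1.5]], grip_force=60)

```text
t: 23.0
tcp_pos: [426.4, 238.0, 13.4]
tcp_rot: [-3.06, -0.708, -0.002]
force: [0.4, 0.8, 1.3]
finger_gap: 22.1
```

```bash
python3 plan.py
```

```text
t 23.00 tcp [426.4 238.   13.4] jawyaw -1.116 tilt [0.001 0.   ] F [0.4 0.8 1.3] T [-0.    0.05  0.03] gap 22.1 j6 1.57
```

Request:
step_arm(increments=[[[0, 0, -1], 0, 1.5], [[0, 0, -3], 0, 1.5], [[0, 0, -3], 0, 1.5], [[0, 0, -3], 0, 1.5], [[0, 0, 0], 0.103, 1.5], [[0, 0, 0], 0.103, 1.5], [[0, 0, 0], 0.103, 1.5], [[0, 0, 0], 0.103, 1.5]])

```text
t: 23.67
tcp_pos: [426.0, 237.8, 113.9]
tcp_rot: [-3.141, -0.059, -0.002]
force: [-1.5, -0.2, -0.7]
finger_gap: 22.4
```

```bash
python3 plan.py 608.7 33.5 110 1.614 34
```

```text
t 23.67 tcp [426.  237.8 113.9] jawyaw -1.533 tilt [0.001 0.   ] F [-1.5 -0.2 -0.7] T [ 0.02 -0.03  0.02] gap 22.4 j6 1.99
D world [ 182.7 -204.3   -3.9] | turn rows 0 x 0.000 | shift rows 9 x [1.94,2.34,0.04] | total cm [17.48,21.10,0.40]
```

Request:
step_arm(increments=[[[1.94, 2.34, 0.04], 0, 1.5], [[1.94, 2.34, 0.04], 0, 1.5], [[1.94, 2.34, 0.04], 0, 1.5], [[1.94, 2.34, 0.04], 0, 1.5], [[1.94, 2.34, 0.04], 0, 1.5], [[1.94, 2.34, 0.04], 0, 1.5], [[1.94, 2.34, 0.04], 0, 1.5], [[1.94, 2.34, 0.04], 0, 1.5]])

```text
t: 24.33
tcp_pos: [589.7, 56.0, 110.3]
tcp_rot: [-3.141, -0.067, -0.0]
force: [0.4, -0.2, -1.7]
finger_gap: 22.1
```

Request:
step_arm(increments=[[[1.94, 2.34, 0.04], 0, 1.5], [[0, 0, 2.5], 0, 1.5], [[0, 0, 2.5], 0, 1.5], [[0, 0, 0], 0, 1.5], [[0, 0, 0], 0, 1.5], [[0, 0, 0], 0, 1.5], [[0, 0, 0], 0, 1.5]])

```text
t: 24.92
tcp_pos: [610.5, 35.2, 61.2]
tcp_rot: [3.141, 0.068, 0.005]
force: [0.3, 0.2, 0.4]
finger_gap: 23.1
```

```bash
python3 plan.py 608.7 33.5 19 1.614 34; python3 -c "
from h import *
im=robot.get_image('side'); crop(im,280,190,420,330,'pics/a7.png')"
```

```text
t 24.92 tcp [610.5  35.2  61.2] jawyaw -1.527 tilt [0.003 0.   ] F [0.3 0.2 0.4] T [ 0.06 -0.04 -0.03] gap 23.1 j6 1.54
D world [ -1.8  -1.7 -42.2] | turn rows 0 x 0.000 | shift rows 2 x [-0.10,0.08,2.11] | total cm [-0.20,0.16,4.22]
pics/a7.png scale 4.142857142857143
```

View pics/a7.png

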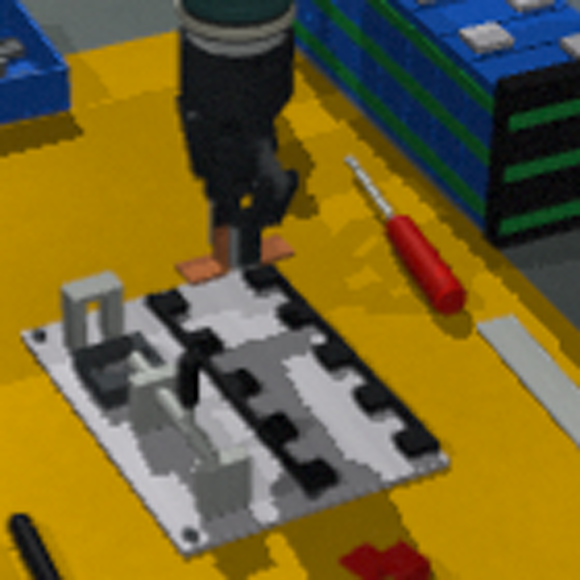

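Request:
step_arm(increments=[[[-0.2, 0.15, 0], 0, 1.5], [[0, 0, 1.5], 0, 1.5], [[0, 0, 1], 0, 1.5], [[0, 0, 0.5], 0, 1.5], [[0, 0, 0], 0, 1.5], [[0, 0, 0], 0, 1.5]])

```text
t: 25.47
tcp_pos: [606.9, 33.3, 28.8]
tcp_rot: [-3.141, -0.067, 0.002]
force: [-0.7, 0.2, -0.0]
finger_gap: 22.3
```

```bash
python3 plan.py 608.7 33.5 19 1.614 34
```

```text
t 25.47 tcp [606.9  33.3  28.8] jawyaw -1.528 tilt [-0.001 -0.   ] F [-0.7  0.2 -0. ] T [ 0.01 -0.   -0.03] gap 22.3 j6 1.54
D world [ 1.8  0.2 -9.8] | turn rows 0 x 0.000 | shift rows 1 x [0.18,-0.02,0.98] | total cm [0.18,-0.02,0.98]
```

Request:
step_arm(increments=[[[0.18, 0, 0.3], 0, 1.5], [[0, 0, 0.3], 0, 1.5], [[0, 0, 0.3], 0, 1.5], [[0, 0, 0], 0, 1.5], [[0, 0, 0], 0, 1.5], [[0, 0, 0], 0, 1.5]])

```text
t: 25.97
tcp_pos: [609.2, 33.3, 20.2]
tcp_rot: [-3.141, -0.067, 0.0]
force: [0.1, -1.0, -1.5]
finger_gap: 22.2
```

```bash
python3 plan.py 608.7 33.5 19 1.614 34;  python3 -c "
from h import *
im=robot.get_image('side'); crop(im,280,190,420,330,'pics/a8.png')"
```

```text
t 25.97 tcp [609.2  33.3  20.2] jawyaw -1.528 tilt [-0.  0.] F [ 0.1 -1.  -1.5] T [-0.04 -0.    0.04] gap 22.2 j6 1.54
D world [-0.5  0.2 -1.2] | turn rows 0 x 0.000 | shift rows 1 x [-0.05,-0.03,0.12] | total cm [-0.05,-0.03,0.12]
pics/a8.png scale 4.142857142857143
```

View pics/a8.png

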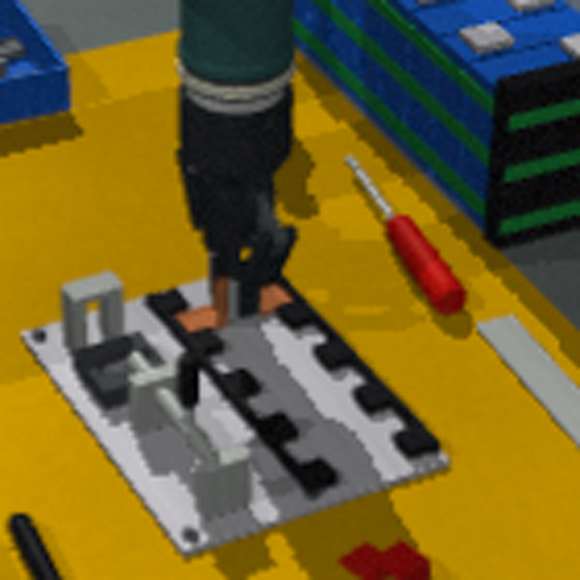

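Request:
step_arm(increments=[[[0, 0, 0.1], 0, 1.5], [[0, 0, 0], 0, 3.6], [[0, 0, 0], 0, 3.6], [[0, 0, 0], 0, 3.6], [[0, 0, -2], 0, 3.6], [[0, 0, -3], 0, 3.6], [[0, 0, -3], 0, 3.6], [[0, 0, -1], 0, 3.6]])

```text
t: 26.68
tcp_pos: [612.3, 33.3, 114.2]
tcp_rot: [3.141, 0.067, 0.012]
force: [1.1, 0.2, 1.4]
finger_gap: 36.0
```

```bash
python3 plan.py 467 -315.1 110 1.633 36;  python3 -c "
from h import *
im=robot.get_image('side'); crop(im,280,190,420,330,'pics/a9.png')"
```

```text
t 26.68 tcp [612.3  33.3 114.2] jawyaw -1.528 tilt [0.007 0.   ] F [1.1 0.2 1.4] T [ 0.04 -0.07 -0.  ] gap 36.0 j6 1.54
D world [-145.3 -348.4   -4.2] | turn rows 1 x -0.019 | shift rows 11 x [-1.52,3.08,0.03] | total cm [-16.67,33.87,0.31]
pics/a9.png scale 4.142857142857143
```

View pics/a9.png

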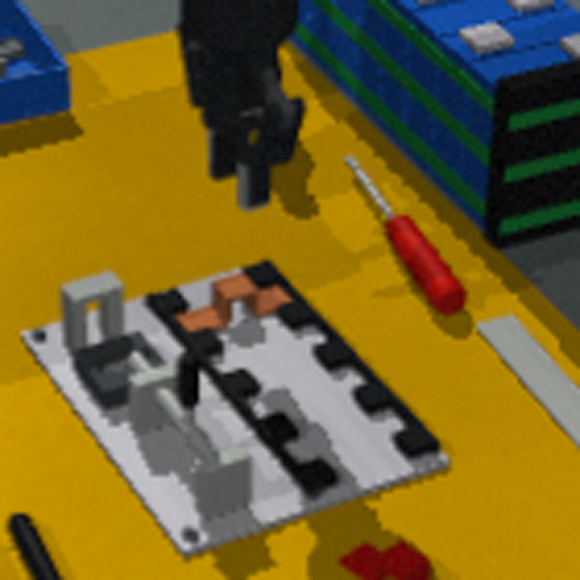

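Request:
step_arm(increments=[[[0, 0, 0], -0.02, 4], [[-1.52, 3.08, 0], 0, 4], [[-1.52, 3.08, 0], 0, 4], [[-1.52, 3.08, 0], 0, 4], [[-1.52, 3.08, 0], 0, 4], [[-1.52, 3.08, 0], 0, 4], [[-1.52, 3.08, 0], 0, 4], [[-1.52, 3.08, 0], 0, 4]])

```text
t: 27.4
tcp_pos: [514.0, -189.2, 106.6]
tcp_rot: [-3.138, -0.1, 0.006]
force: [0.5, -0.5, 0.6]
finger_gap: 39.8
```

Request:
step_arm(increments=[[[-1.52, 3.08, 0], 0, 4], [[-1.52, 3.08, 0], 0, 4], [[-1.52, 3.08, 0], 0, 4], [[-1.52, 3.08, 0], 0, 4], [[0, 0, 3], 0, 4], [[0, 0, 3], 0, 4], [[0, 0, 0], 0, 4], [[0, 0, 0], 0, 4]])

```text
t: 28.07
tcp_pos: [460.3, -313.1, 45.4]
tcp_rot: [-3.134, -0.099, 0.011]
force: [0.4, -0.5, 0.4]
finger_gap: 39.8
```

Request:
step_arm(increments=[[[0, 0, 0], 0, 4], [[0, 0, 0], 0, 4]])

```text
t: 28.23
tcp_pos: [464.7, -315.5, 50.3]
tcp_rot: [3.139, 0.1, 0.002]
force: [0.8, 0.3, 0.9]
finger_gap: 40.4
```

```bash
python3 plan.py 467 -315.1 13 1.633 36
```

```text
t 28.23 tcp [ 464.7 -315.5   50.3] jawyaw -1.507 tilt [ 0.001 -0.001] F [0.8 0.3 0.9] T [ 0.04 -0.   -0.  ] gap 40.4 j6 0.87
D world [  2.3   0.4 -37.3] | turn rows 0 x 0.000 | shift rows 2 x [0.12,-0.01,1.87] | total cm [0.23,-0.03,3.73]
```

Request:
step_arm(increments=[[[0.2, 0, 1.5], 0, 4], [[0, 0, 1.5], 0, 4], [[0, 0, 0.7], 0, 4], [[0, 0, 0], 0, 4], [[0, 0, 0], 0, 1.5], [[0, 0, 0], 0, 1.5], [[0, 0, 0], 0, 1.5], [[0, 0, 0], 0, 1.5]])

```text
t: 28.9
tcp_pos: [466.6, -315.8, 13.4]
tcp_rot: [3.139, 0.099, 0.003]
force: [-0.1, 1.3, 2.8]
finger_gap: 22.6
```

Request:
step_arm(increments=[[[0, 0, 0], 0, 1.5]])

```text
t: 28.98
tcp_pos: [466.5, -315.8, 13.4]
tcp_rot: [3.139, 0.099, 0.003]
force: [-0.3, 0.4, 5.1]
finger_gap: 22.4
```

```bash
python3 plan.py
```

```text
t 28.98 tcp [ 466.5 -315.8   13.4] jawyaw -1.508 tilt [ 0.002 -0.001] F [-0.3  0.4  5.1] T [ 0.18 -0.02  0.04] gap 22.4 j6 0.87
```

Request:
step_arm(increments=[[[0, 0, -1], 0, 1.5], [[0, 0, -3], 0, 1.5], [[0, 0, -3], 0, 1.5], [[0, 0, -2.5], 0, 1.5], [[0, 0, 0], 0.02, 1.5], [[0, 0, 0], 0, 1.5], [[0, 0, 0], 0, 1.5]])

```text
t: 29.57
tcp_pos: [465.0, -314.8, 106.8]
tcp_rot: [-3.14, -0.067, 0.001]
force: [-0.8, -0.1, -1.5]
finger_gap: 22.6
```

```bash
python3 plan.py 615.5 -122.5 110 1.614 34
```

```text
t 29.57 tcp [ 465.  -314.8  106.8] jawyaw -1.528 tilt [-0.001  0.001] F [-0.8 -0.1 -1.5] T [ 0.05  0.01 -0.02] gap 22.6 j6 0.89
D world [150.5 192.3   3.2] | turn rows 0 x 0.000 | shift rows 8 x [1.98,-2.32,-0.04] | total cm [15.86,-18.57,-0.32]
```

Request:
step_arm(increments=[[[1.98, -2.32, 0], 0, 1.5], [[1.98, -2.32, 0], 0, 1.5], [[1.98, -2.32, 0], 0, 1.5], [[1.98, -2.32, 0], 0, 1.5], [[1.98, -2.32, 0], 0, 1.5], [[1.98, -2.32, 0], 0, 1.5], [[1.98, -2.32, 0], 0, 1.5], [[1.98, -2.32, 0], 0, 1.5]])

```text
t: 30.23
tcp_pos: [614.7, -121.3, 104.4]
tcp_rot: [-3.14, -0.068, 0.008]
force: [0.4, -1.0, -0.7]
finger_gap: 22.0
```

Request:
step_arm(increments=[[[0, 0, 2.5], 0, 1.5], [[0, 0, 2.5], 0, 1.5], [[0, 0, 1], 0, 1.5], [[0, 0, 0], 0, 1.5], [[0, 0, 0], 0, 1.5], [[0, 0, 0], 0, 1.5], [[0, 0, 0], 0, 1.5]])

```text
t: 30.82
tcp_pos: [617.0, -123.7, 48.7]
tcp_rot: [3.14, 0.066, 0.004]
force: [0.9, -0.7, -1.3]
finger_gap: 22.4
```

```bash
python3 plan.py 615.5 -122.5 20 1.614 34;  python3 -c "
from h import *
im=robot.get_image('side'); crop(im,280,190,420,330,'pics/b1.png')"
```

```text
t 30.82 tcp [ 617.  -123.7   48.7] jawyaw -1.529 tilt [ 0.002 -0.001] F [ 0.9 -0.7 -1.3] T [-0.02  0.    0.02] gap 22.4 j6 1.29
D world [ -1.5   1.2 -28.7] | turn rows 0 x 0.000 | shift rows 1 x [-0.15,-0.13,2.87] | total cm [-0.15,-0.13,2.87]
pics/b1.png scale 4.142857142857143
```

View pics/b1.png

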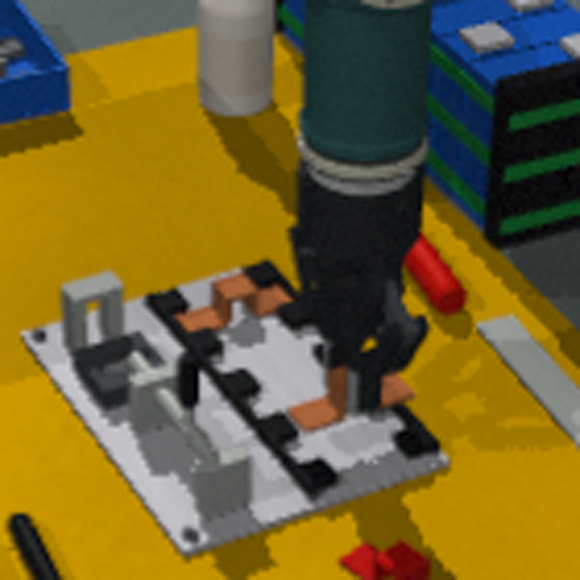

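Request:
step_arm(increments=[[[-0.15, -0.12, 0.5], 0, 1.5], [[0, 0, 1], 0, 1.5], [[0, 0, 0.5], 0, 1.5], [[0, 0, 0.3], 0, 1.5], [[0, 0, 0.3], 0, 1.5], [[0, 0, 0.2], 0, 1.5], [[0, 0, 0], 0, 1.5], [[0, 0, 0], 0, 1.5]])

```text
t: 31.53
tcp_pos: [614.1, -121.8, 19.4]
tcp_rot: [-3.141, -0.067, 0.001]
force: [-2.1, 0.9, 3.1]
finger_gap: 22.6
```

```bash
python3 plan.py 615.5 -122.5 19 1.614 34;  python3 -c "
from h import *
im=robot.get_image('side'); crop(im,280,190,420,330,'pics/b2.png')"
```

```text
t 31.53 tcp [ 614.1 -121.8   19.4] jawyaw -1.528 tilt [-0.001  0.   ] F [-2.1  0.9  3.1] T [ 0.07  0.4  -0.02] gap 22.6 j6 1.29
D world [ 1.4 -0.7 -0.4] | turn rows 0 x 0.000 | shift rows 1 x [0.13,0.08,0.04] | total cm [0.13,0.08,0.04]
pics/b2.png scale 4.142857142857143
```

View pics/b2.png

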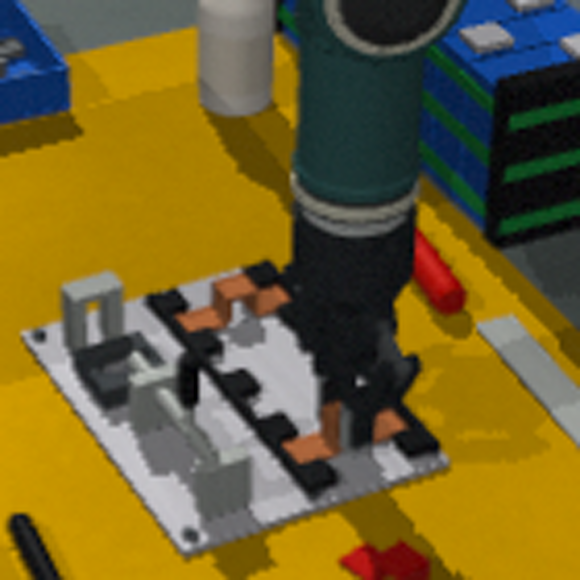

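Seated (Fz +3). Release, then B at (470.3,-252.4), yaw ≈ -0.01.

Request:
step_arm(increments=[[[0, 0, 0], 0, 3.6], [[0, 0, 0], 0, 3.6], [[0, 0, 0], 0, 3.6], [[0, 0, -2], 0, 3.6], [[0, 0, -3], 0, 3.6], [[0, 0, -3], 0, 3.6], [[0, 0, -1], 0, 3.6], [[0, 0, 0], 0, 3.6]])

```text
t: 32.25
tcp_pos: [617.6, -122.6, 113.4]
tcp_rot: [3.139, 0.067, 0.012]
force: [0.1, 0.1, 0.0]
finger_gap: 36.2
```

```bash
python3 bars.py 2 y 2>/dev/null; python3 - <<'E'
from h import *
for n in('top','side'): cv2.imwrite(f'pics/{n}2.png',robot.get_image(n))
E
python3 bars.py 2 x "((424,270),)"; python3 plan.py 470.3 -252.4 115 1.561 34; python3 -c "
from h import *
im=cv2.imread('pics/side2.png'); crop(im,270,200,430,400,'pics/b3.png')"
```

```text
(424, 270) ['top', 'side'] [ 4.68809e+02 -2.52274e+02 -2.00000e-03] 442.4
(424, 270) ['top'] [ 473.504 -239.188   -1.126] 359.4
(424, 270) ['side'] [ 4.69961e+02 -2.51855e+02  1.30000e-02] 59.8
t 32.35 tcp [ 614.3 -121.9  108.9] jawyaw -1.528 tilt [ 0. -0.] F [-0.7  0.3 -0.2] T [-0.01  0.02 -0.04] gap 35.8 j6 1.29
D world [-144.  -130.5    6.1] | turn rows 1 x 0.053 | shift rows 6 x [-2.38,2.20,-0.10] | total cm [-14.27,13.19,-0.61]
pics/b3.png scale 2.9[ WARN:0@0.230] global loadsave.cpp:1063 imwrite_ Unsupported depth image for selected encoder is fallbacked to CV_8U.
```

View pics/b3.png

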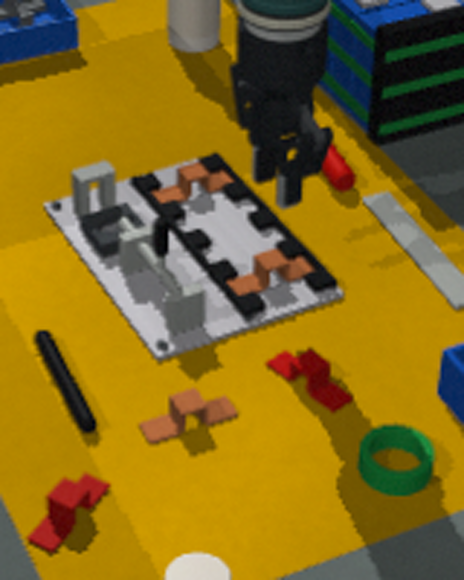

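Request:
step_arm(increments=[[[0, 0, 0], 0.043, 4], [[-2.38, 2.2, 0], 0, 4], [[-2.38, 2.2, 0], 0, 4], [[-2.38, 2.2, 0], 0, 4], [[-2.38, 2.2, 0], 0, 4], [[-2.38, 2.2, 0], 0, 4], [[-2.38, 2.2, 0], 0, 4], [[0, 0, 3], 0, 4]])

```text
t: 33.02
tcp_pos: [470.5, -258.3, 81.6]
tcp_rot: [3.137, -0.005, 0.006]
force: [1.3, -0.7, 0.1]
finger_gap: 40.1
```

Request:
step_arm(increments=[[[0, 0, 3], 0, 4], [[0, 0, 0], 0, 4], [[0, 0, 0], 0, 4], [[0, 0, 0], 0, 4]])

```text
t: 33.35
tcp_pos: [471.2, -253.4, 48.7]
tcp_rot: [-3.141, -0.0, 0.003]
force: [0.5, -0.3, 0.0]
finger_gap: 39.8
```

```bash
python3 plan.py 470.3 -252.4 13 1.571 34
```

```text
t 33.35 tcp [ 471.2 -253.4   48.7] jawyaw -1.571 tilt [-0.002  0.001] F [ 0.5 -0.3  0. ] T [ 0.03 -0.03 -0.03] gap 39.8 j6 1.03
D world [ -0.9   1.  -35.7] | turn rows 0 x 0.000 | shift rows 2 x [-0.04,-0.05,1.78] | total cm [-0.08,-0.09,3.57]
```

Request:
step_arm(increments=[[[-0.08, -0.09, 1.5], 0, 4], [[0, 0, 1.5], 0, 4], [[0, 0, 0.5], 0, 4], [[0, 0, 0], 0, 4], [[0, 0, 0], 0, 1.5], [[0, 0, 0], 0, 1.5], [[0, 0, 0], 0, 1.5], [[0, 0, 0], 0, 1.5]])

```text
t: 34.02
tcp_pos: [472.0, -253.5, 15.6]
tcp_rot: [3.14, -0.0, 0.004]
force: [-0.1, 0.4, 3.8]
finger_gap: 22.5
```

Request:
step_arm(increments=[[[0, 0, 0], 0, 1.5]])

```text
t: 34.1
tcp_pos: [472.0, -253.5, 15.6]
tcp_rot: [3.14, -0.0, 0.004]
force: [1.0, 0.8, 5.9]
finger_gap: 22.4
```

```bash
python3 plan.py
```

```text
t 34.10 tcp [ 472.  -253.5   15.6] jawyaw -1.571 tilt [ 0.002 -0.001] F [1.  0.8 5.9] T [ 0.2  -0.03  0.09] gap 22.4 j6 1.03
```

Request:
step_arm(increments=[[[0, 0, -1], 0, 1.5], [[0, 0, -3], 0, 1.5], [[0, 0, -3], 0, 1.5], [[0, 0, -2.5], 0, 1.5], [[0, 0, 0], -0.043, 1.5], [[0, 0, 0], 0, 1.5], [[0, 0, 0], 0, 1.5]])

```text
t: 34.68
tcp_pos: [470.3, -252.8, 109.4]
tcp_rot: [-3.141, -0.065, 0.0]
force: [-0.3, 0.6, -1.5]
finger_gap: 22.3
```

```bash
python3 plan.py 613.2 -70.5 110 1.614 34
```

```text
t 34.68 tcp [ 470.3 -252.8  109.4] jawyaw -1.529 tilt [-0.  0.] F [-0.3  0.6 -1.5] T [-0.03  0.02  0.03] gap 22.3 j6 0.99
D world [142.9 182.3   0.6] | turn rows 0 x 0.000 | shift rows 7 x [2.15,-2.52,-0.01] | total cm [15.04,-17.62,-0.06]
```

Request:
step_arm(increments=[[[2.15, -2.52, 0], 0, 1.5], [[2.15, -2.52, 0], 0, 1.5], [[2.15, -2.52, 0], 0, 1.5], [[2.15, -2.52, 0], 0, 1.5], [[2.15, -2.52, 0], 0, 1.5], [[2.15, -2.52, 0], 0, 1.5], [[2.15, -2.52, 0], 0, 1.5], [[0, 0, 2.5], 0, 1.5]])

```text
t: 35.35
tcp_pos: [620.4, -66.3, 88.0]
tcp_rot: [-3.14, -0.071, -0.016]
force: [1.7, -1.3, 0.3]
finger_gap: 22.2
```

Request:
step_arm(increments=[[[0, 0, 2.5], 0, 1.5], [[0, 0, 1], 0, 1.5], [[0, 0, 0], 0, 1.5], [[0, 0, 0], 0, 1.5], [[0, 0, 0], 0, 1.5], [[0, 0, 0], 0, 1.5]])

```text
t: 35.85
tcp_pos: [614.6, -70.9, 50.8]
tcp_rot: [3.14, 0.066, 0.004]
force: [0.0, 1.0, 0.3]
finger_gap: 22.1
```

```bash
python3 plan.py 614 -70.5 21.5 1.614 34;  python3 -c "
from h import *
im=robot.get_image('side'); crop(im,280,190,420,330,'pics/b4.png')"
```

```text
t 35.85 tcp [614.6 -70.9  50.8] jawyaw -1.529 tilt [ 0.002 -0.   ] F [0.  1.  0.3] T [-0.04 -0.02 -0.02] gap 22.1 j6 1.37
D world [ -0.6   0.4 -29.3] | turn rows 0 x 0.000 | shift rows 1 x [-0.07,-0.05,2.93] | total cm [-0.07,-0.05,2.93]
pics/b4.png scale 4.142857142857143
```

View pics/b4.png

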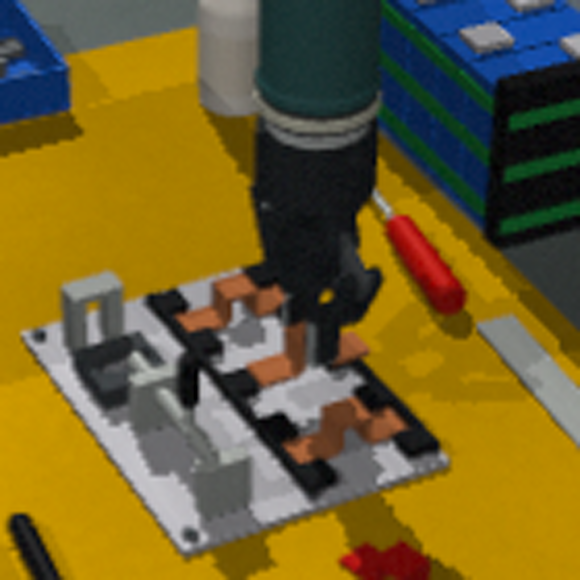

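Request:
step_arm(increments=[[[-0.05, -0.05, 0.5], 0, 1.5], [[0, 0, 1], 0, 1.5], [[0, 0, 0.5], 0, 1.5], [[0, 0, 0.4], 0, 1.5], [[0, 0, 0.4], 0, 1.5], [[0, 0, 0.1], 0, 1.5], [[0, 0, 0], 0, 1.5], [[0, 0, 0], 0, 1.5]])

```text
t: 36.57
tcp_pos: [612.2, -69.7, 21.6]
tcp_rot: [-3.141, -0.067, 0.004]
force: [-7.7, 1.2, 13.6]
finger_gap: 22.2
```

```bash
python3 plan.py 614 -70.5 21.5 1.614 34;  python3 -c "
from h import *
im=robot.get_image('side'); crop(im,280,190,420,330,'pics/b5.png')"
```

```text
t 36.57 tcp [612.2 -69.7  21.6] jawyaw -1.528 tilt [-0.002  0.   ] F [-7.7  1.2 13.6] T [0.12 1.06 0.02] gap 22.2 j6 1.37
D world [ 1.8 -0.8 -0.1] | turn rows 0 x 0.000 | shift rows 1 x [0.18,0.09,0.01] | total cm [0.18,0.09,0.01]
pics/b5.png scale 4.142857142857143
```

View pics/b5.png

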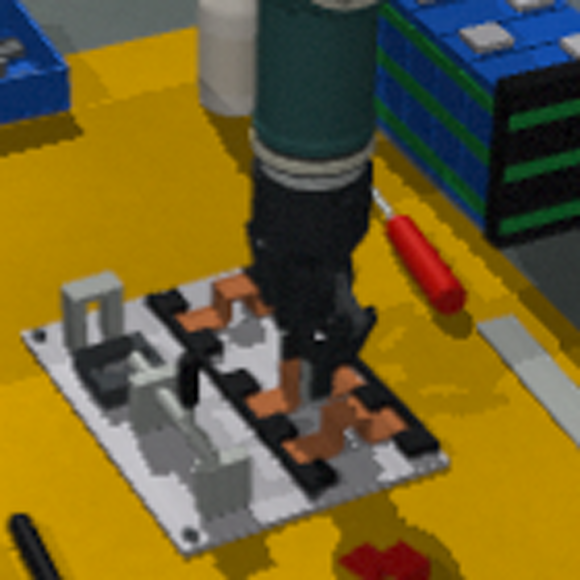

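Request:
step_arm(increments=[[[-0.15, 0, -0.05], 0, 1.5], [[0, 0, 0], 0, 1.5], [[0, 0, 0], 0, 1.5]])

```text
t: 36.87
tcp_pos: [612.0, -69.8, 21.6]
tcp_rot: [-3.141, -0.067, -0.001]
force: [-2.6, 1.6, 7.7]
finger_gap: 22.7
```

```bash
python3 plan.py
```

```text
t 36.87 tcp [612.  -69.8  21.6] jawyaw -1.528 tilt [0.001 0.   ] F [-2.6  1.6  7.7] T [0.12 0.32 0.06] gap 22.7 j6 1.37
```

Request:
step_arm(increments=[[[0, 0, 0], 0, 3.6], [[0, 0, 0], 0, 3.6], [[0, 0, 0], 0, 3.6], [[0, 0, -2], 0, 3.6], [[0, 0, -3], 0, 3.6], [[0, 0, -3], 0, 3.6], [[0, 0, -1], 0, 3.6], [[0, 0, 0], 0, 3.6]])

```text
t: 37.53
tcp_pos: [614.5, -70.3, 114.4]
tcp_rot: [3.14, 0.067, 0.011]
force: [0.5, -0.4, 0.4]
finger_gap: 36.1
```

```bash
python3 plan.py; python3 -c "
from h import *
im=robot.get_image('side'); cv2.imwrite('pics/side3.png',im); crop(im,280,190,420,330,'pics/b6.png')"
```

```text
t 37.53 tcp [614.5 -70.3 114.4] jawyaw -1.528 tilt [ 0.007 -0.001] F [ 0.5 -0.4  0.4] T [ 0.04 -0.02  0.04] gap 36.1 j6 1.37
pics/b6.png scale 4.142857142857143
```

View pics/b6.png

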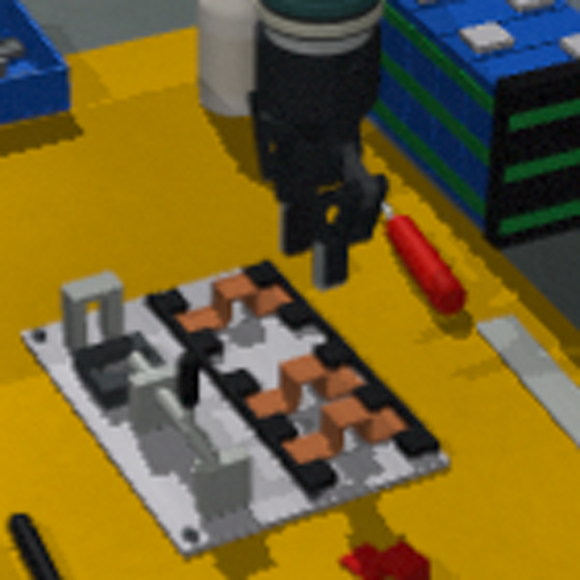

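```bash
cat > seat.py <<'E'
from fit import *
import sys
ms=sys.argv[1].split(',')
M={n:mask_copper(cv2.imread(f'pics/{n}{sys.argv[2]}.png')) for n in ms}
for yc in(78,-26,-78):
    p=np.array([566.1+46-.043*yc,-46.5+yc+.043*46]);
    # mask out neighbours
    R=Ro.from_euler('z',.043).as_matrix()
    MM={}
    for n in ms:
        o=M[n].copy()
        for y2 in(78,26,-26,-78):
            if y2!=yc:
                q=[566.1+46-.043*y2,-46.5+y2+.043*46]
                r=rend(n,BAR,[q[0],q[1],.043],6,1,(0,0,640,480)); 
                own=rend(n,BAR,[p[0],p[1],.043],6,1,(0,0,640,480)); own=cv2.dilate(own,np.ones((3,3))); r=cv2.dilate(r,np.ones((3,3)))
                o[(r>0)&(own==0)]=0
        MM[n]=o
    b,c=fitmask(MM,BAR,[p[0],p[1],.043],6,r=26)
    d=b[:2]-p; print(yc,b.round(2),'off nest',(d@R[:2,:2]).round(1),'yaw off %.3f'%(b[2]-.043),round(c,1))
E
python3 seat.py side 3
```

```text
78 [6.0945e+02 3.4400e+01 5.0000e-02] off nest [0.7 0.9] yaw off 0.009 36.8
-26 [611.6  -69.53  -0.  ] off nest [-1.6  1.1] yaw off -0.046 45.2
-78 [ 6.1439e+02 -1.1988e+02  6.0000e-02] off nest [-1.   2.7] yaw off 0.013 27.5
```

```bash
python3 plan.py 513.5 -100.5 128 1.614 34
```

```text
t 37.58 tcp [612.8 -70.1 112. ] jawyaw -1.528 tilt [ 0.003 -0.001] F [-0.4 -0.1  0.5] T [ 0.02 -0.04 -0.01] gap 35.9 j6 1.37
D world [-99.3 -30.4  16. ] | turn rows 0 x 0.000 | shift rows 4 x [-2.51,0.65,-0.41] | total cm [-10.05,2.61,-1.63]
```

Request:
step_arm(increments=[[[0, 0, -1.7], 0, 5], [[-2.51, 0.65, 0], 0, 5], [[-2.51, 0.65, 0], 0, 5], [[-2.51, 0.65, 0], 0, 5], [[-2.51, 0.65, 0], 0, 5], [[0, 0, 0], 0, 5], [[0, 0, 0], 0, 5], [[0, 0, 0], 0, 5]])

```text
t: 38.25
tcp_pos: [512.0, -100.0, 126.4]
tcp_rot: [-3.14, -0.067, 0.002]
force: [0.9, -0.7, -0.6]
finger_gap: 50.1
```

```bash
python3 - <<'E'
from h import *
for n in('top','side'):
    im=robot.get_image(n); cv2.imwrite(f'pics/{n}4.png',im)
    if n=='side':crop(im,280,190,400,330,'pics/b7.png')
    else: crop(im,240,160,420,300,'pics/b7t.png')
E
python3 plan.py 513.5 -100.5 72 1.614 34
```

```text
pics/b7t.png scale 4.142857142857143
pics/b7.png scale 4.142857142857143
t 38.35 tcp [513.1 -99.9 127.1] jawyaw -1.528 tilt [-0.  0.] F [0.6 0.6 0.1] T [0.04 0.07 0.  ] gap 49.8 j6 1.29
D world [  0.4  -0.6 -55.1] | turn rows 0 x 0.000 | shift rows 2 x [0.02,0.03,2.76] | total cm [0.04,0.06,5.51]
```

View pics/b7.png

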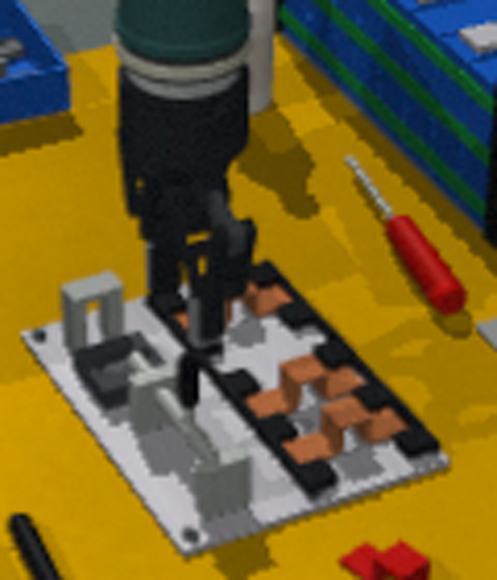

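View pics/b7t.png

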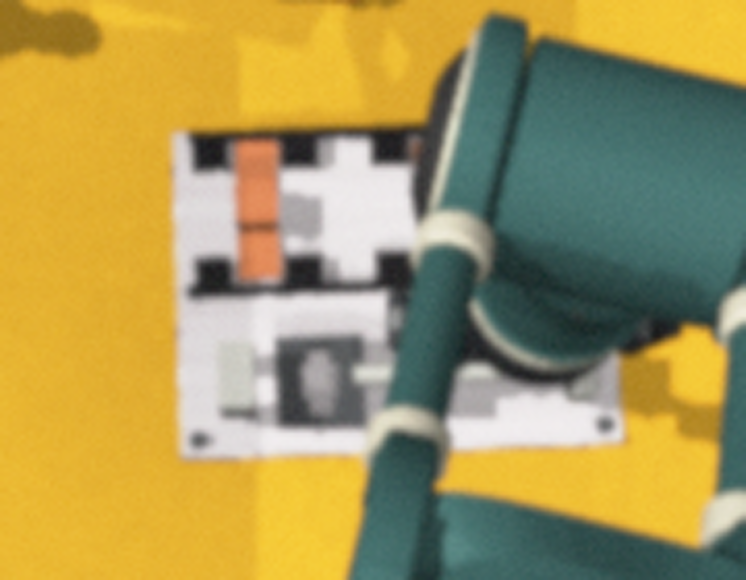

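Bars seated; the knob should be between the fingers. Descend with 50 mm opening.

Request:
step_arm(increments=[[[0, 0, 2], 0, 5], [[0, 0, 2], 0, 5], [[0, 0, 1], 0, 5], [[0, 0, 0.5], 0, 5], [[0, 0, 0], 0, 2.4], [[0, 0, 0], 0, 2.4], [[0, 0, 0], 0, 2.4]], grip_force=30)

```text
t: 38.93
tcp_pos: [513.4, -100.3, 73.6]
tcp_rot: [3.14, 0.067, 0.003]
force: [0.5, 0.5, 0.4]
finger_gap: 24.0
```

```bash
python3 - <<'E'
from h import *
im=robot.get_image('side'); crop(im,280,220,380,330,'pics/b8.png')
E
python3 plan.py 513.5 -30 73 1.614 34
```

```text
pics/b8.png scale 5.2727272727272725
t 38.98 tcp [ 513.4 -100.3   73.8] jawyaw -1.528 tilt [ 0.002 -0.   ] F [-0.7  1.   0. ] T [ 0.05 -0.02  0.03] gap 23.8 j6 1.29
D world [ 0.1 70.3 -0.8] | turn rows 0 x 0.000 | shift rows 3 x [0.10,-2.34,0.02] | total cm [0.31,-7.02,0.07]
```

View pics/b8.png

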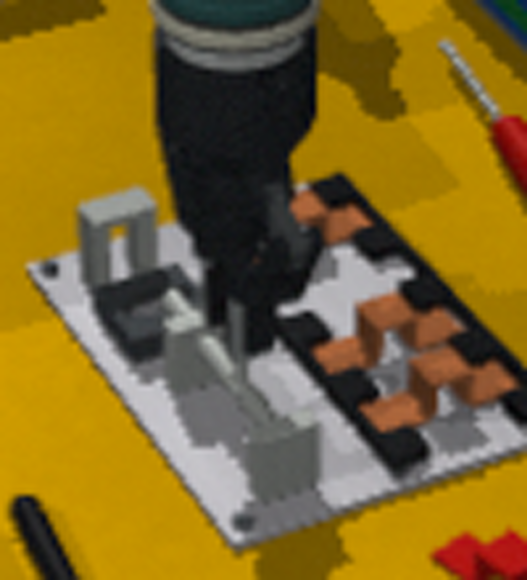

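Request:
step_arm(increments=[[[0, -1, 0], 0, 2.4], [[0, -1, 0], 0, 2.4], [[0, -1, 0], 0, 2.4], [[0, -1, 0], 0, 2.4], [[0, -1, 0], 0, 2.4], [[0, -1, 0], 0, 2.4], [[0, -0.5, 0], 0, 2.4], [[0, 0, 0], 0, 2.4]])

```text
t: 39.65
tcp_pos: [508.7, -33.3, 72.3]
tcp_rot: [-3.14, -0.069, 0.003]
force: [-0.0, -0.4, -0.3]
finger_gap: 24.0
```

```bash
python3 plan.py
```

```text
t 39.65 tcp [508.7 -33.3  72.3] jawyaw -1.527 tilt [-0.002  0.001] F [-0.  -0.4 -0.3] T [ 0.    0.   -0.04] gap 24.0 j6 1.41
```

Request:
step_arm(increments=[[[0, -0.4, 0], 0, 2.4], [[0, -0.4, 0], 0, 2.4], [[0, -0.3, 0], 0, 2.4]])

```text
t: 39.9
tcp_pos: [508.3, -27.5, 72.1]
tcp_rot: [3.134, 0.072, -0.003]
force: [-0.1, -25.6, -1.5]
finger_gap: 23.7
```

```bash
python3 plan.py
```

```text
t 39.90 tcp [508.3 -27.5  72.1] jawyaw -1.525 tilt [-0.002 -0.007] F [ -0.1 -25.6  -1.5] T [-3.94  0.09 -0.09] gap 23.7 j6 1.43
```

Request:
step_arm(increments=[[[0, -0.2, 0], 0, 2.4], [[0, -0.1, 0], 0, 2.4]])

```text
t: 40.07
tcp_pos: [508.3, -27.3, 72.1]
tcp_rot: [3.129, 0.073, -0.003]
force: [0.1, -30.9, -2.3]
finger_gap: 24.2
```

```bash
python3 plan.py; python3 - <<'E'
from h import *
im=robot.get_image('side'); crop(im,270,220,370,330,'pics/b9.png')
E
```

```text
t 40.07 tcp [508.3 -27.3  72.1] jawyaw -1.524 tilt [-0.001 -0.011] F [  0.1 -30.9  -2.3] T [-4.71  0.07 -0.04] gap 24.2 j6 1.44
pics/b9.png scale 5.2727272727272725
```

View pics/b9.png

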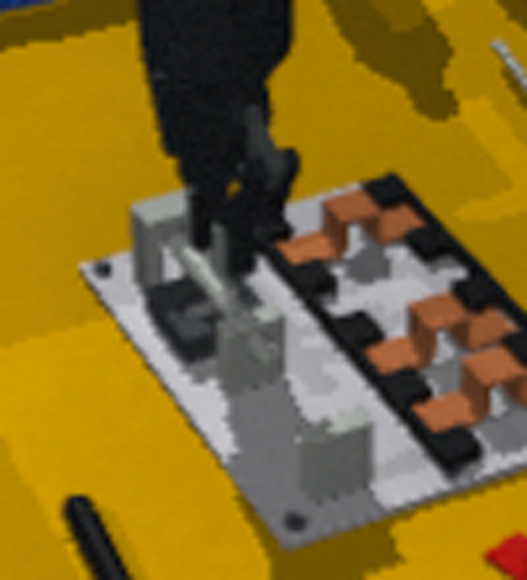

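Request:
step_arm(increments=[[[0, 0.6, 0], 0, 3.4], [[0, 0, 0], 0, 4], [[0, 0, 0], 0, 4], [[0, 0, -2], 0, 4], [[0, 0, -3], 0, 4], [[0, 0, -3], 0, 4], [[0, 0, 0], 0, 4], [[0, 0, 0], 0, 4]])

```text
t: 40.78
tcp_pos: [511.0, -26.5, 155.0]
tcp_rot: [-3.141, -0.068, -0.008]
force: [-0.3, -1.0, -0.2]
finger_gap: 39.6
```

Request:
step_arm(increments=[[[0, -4, -1], 0, 4], [[0, -4, -1], 0, 4], [[0, -4, -1], 0, 4], [[0, -4, -1], 0, 4], [[0, -4, 0], 0, 4], [[0, -4, 0], 0, 4], [[0, -4, 0], 0, 4], [[0, -4, 0], 0, 4]])

```text
t: 41.45
tcp_pos: [493.6, 294.5, 190.8]
tcp_rot: [3.14, 0.068, -0.005]
force: [0.5, 0.2, -0.2]
finger_gap: 40.2
```

Request:
step_arm(increments=[[[0, -3, 0], 0, 4], [[0, -3, 0], 0, 4], [[0, 0, 0], 0, 4], [[0, 0, 0], 0, 4]])

```text
t: 41.78
tcp_pos: [491.2, 353.7, 190.4]
tcp_rot: [3.139, 0.072, -0.005]
force: [-0.9, -0.3, -0.7]
finger_gap: 39.8
```

```bash
python3 plan.py; python3 - <<'E'
from h import *
for n in('top','side'):
    im=robot.get_image(n); cv2.imwrite(f'pics/{n}5.png',im)
    if n=='side':crop(im,190,170,400,330,'pics/d1.png')
    else: crop(im,90,160,420,300,'pics/d1t.png')
E
python3 seat.py top,side 5
```

```text
t 41.78 tcp [491.2 353.7 190.4] jawyaw -1.525 tilt [-0.003 -0.002] F [-0.9 -0.3 -0.7] T [ 0.   -0.    0.01] gap 39.8 j6 2.11
pics/d1t.png scale 2.3636363636363638
pics/d1.png scale 3.625
78 [6.1123e+02 3.3290e+01 6.0000e-02] off nest [ 2.5 -0.3] yaw off 0.015 90.7
-26 [ 6.1108e+02 -7.0130e+01  5.0000e-02] off nest [-2.1  0.5] yaw off 0.005 88.9
-78 [ 6.1491e+02 -1.2160e+02  5.0000e-02] off nest [-0.5  0.9] yaw off 0.005 94.6
```

View pics/d1.png

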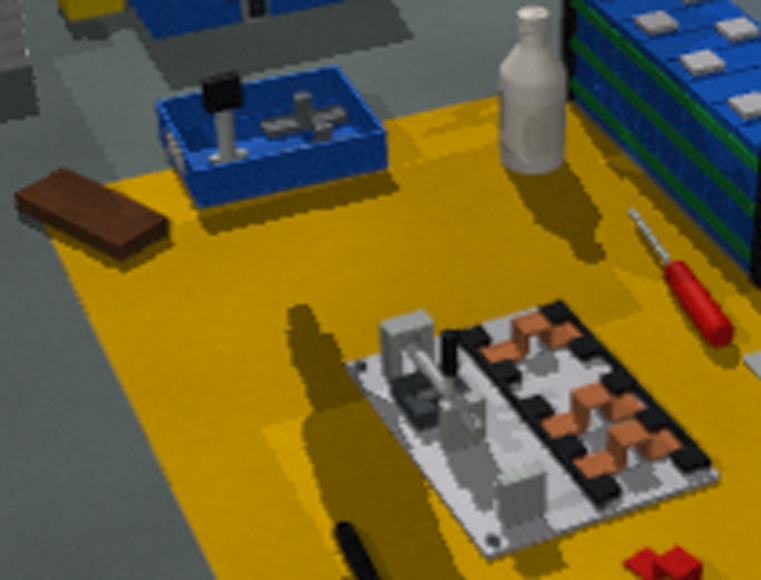

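View pics/d1t.png

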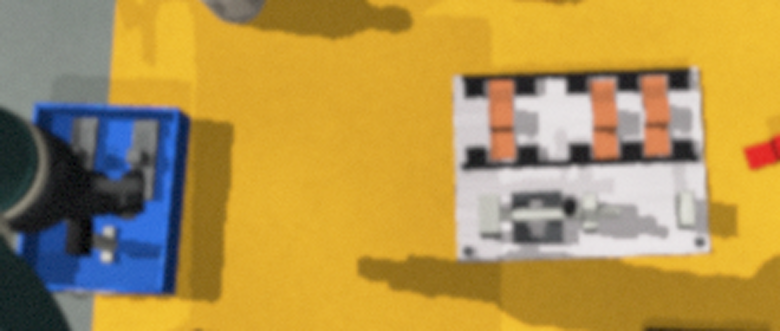

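```bash
python3 - <<'E'
from fit import *
a=np.arange(0,6.28,.39); K=[np.r_[np.c_[7*np.cos(a),7*np.sin(a),0*a+56],np.c_[7*np.cos(a),7*np.sin(a),0*a+92]]]
P=[]
for f,g in(('top0',(513,-100)),('top5',(511,-29))):
    im=cv2.imread(f'pics/{f}.png'); v=im.max(2).astype(float)
    m=np.clip((120-v)/90,0,1)
    r=fitmask({'top':m},K,[g[0],g[1],0],0,r=9); P.append(r[0][:2]); print(f,r[0][:2].round(1),round(r[1],1))
d=P[1]-P[0]; print(d, 'travel along nest y',d@[-.043,.999])
im=cv2.imread('pics/top5.png'); crop(im,280,225,400,280,'pics/d2.png')
im=cv2.imread('pics/side5.png'); crop(im,280,245,340,310,'pics/d3.png')
E
```

```text
top0 [ 517.9 -104.1] 27.4
top5 [515.5 -32.3] 52.0
[-2.35912975 71.87489414] travel along nest y 71.90446182570052
pics/d2.png scale 6.5
pics/d3.png scale 8.923076923076923
```

View pics/d2.png

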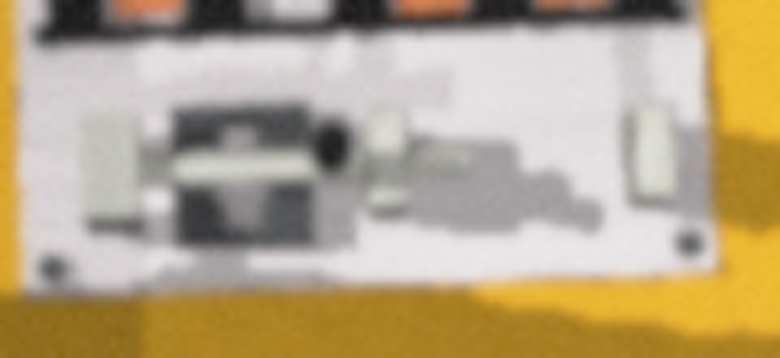

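View pics/d3.png

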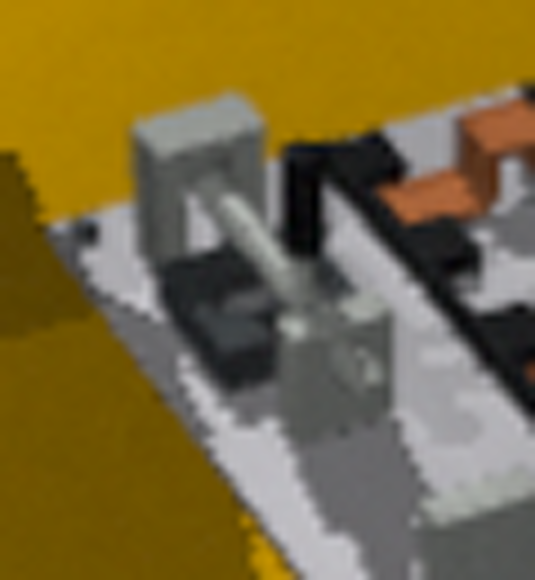

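```bash
python3 -c "
from cell import robot
print(robot.hand_in())"
```

```text
the job is handed in; nothing more can be done
None
```

The weld nest is set up as asked, and the job was handed in at about 42 s of simulated time; the hand-in gives no verdict.

- **Blanks and plug:** I moved both grey blanks to the plain blue tray. I turned the plug clockwise until the torque rose at its stop, lifted it out and stood it in the same tray. The last pictures show all three there.
- **Busbars:** Three copper busbars were present. One was knocked about 30 mm aside during the run, so I measured it again before picking it up. All three lie bend up in separate pockets. The final two-camera fit puts each centre within 2.6 mm of its pocket's centre and within 0.015 rad. It takes the bars as flat on the pocket floor, which the side picture agrees with.
- **Bolt:** I pushed it only after the last bar was in, until it met a hard stop at about 31 N. The top picture gives about 72 mm of travel on top of its starting position (0 to 8 mm). The arm's own position gives nearer 68 mm on top of the same start. The rod is visibly inside the keeper, so I take it as home, though only the camera figure clears 69 mm on its own.
- **Other things on the bench:** I did not measure them at the end. In the last pictures, those in view look unmoved. I left the red look-alikes alone, and the gripper ended clear of everything.

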